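Scan the code on the parts bin

ROBOT

A 6-joint arm with a two-finger parallel gripper is mounted at the origin on the work surface. World frame = base frame: x ahead of the robot, y to its left, z up, the work surface at z = 0. Lengths are in m, angles in rad, forces in N, time in s.
With the tool pointing down it reaches from about 0.325 to 0.9 m from the base axis. Payload 3.5 kg.
Tool frame: the origin (TCP) lies midway between the tips of the shut fingers; the grasp point (between the pads) lies 19 mm behind it; z points along the fingers, y is the line along which they close (so a half turn about z gives the same grasp; the last joint's range is limited). The gripper opens to 85 mm and grips with 20 to 120 N. Pads are 22 mm wide; open, the fingers measure 114 mm over their backs; the gripper's body (76 mm by 85 mm) begins 54 mm behind the grasp point. The pads swing forward as they close: fully open they stand 13 mm farther back than shut.
Start: joints at [-0.103, 0.276, -0.026, 1.268, 0, 1.467], TCP at [0.625, -0, 0.231] pointing down, gripper open.
Joint ranges: [-3.12, 3.12], [-0.85, 1.88], [-1.08, 1.24], [-1.95, 2.15], [-1.57, 1.53], [-3.14, 3.14]. Speed limits (rad/s): [2.57, 2.57, 3.14, 3.14, 3.14, 3.14].

INTERFACE

Orientations are given as a unit quaternion [x, y, z, w].
In Python, from rig import r, optics, spotter gives the robot as it stands.
- The arm moves only by the tool servo_tool, never from a script. Its arguments are lists of equal length, an entry for each row: "gripper": the opening, from -1 (shut) to 1 (fully open); "linear": the shift along the tool's x, y, z normalised to -1 to 1, where 1 is 2 cm, a list of three; "spin": the turn about the tool's z normalised to -1 to 1, where 1 is 4 degrees. A call has exactly 5 rows; each row shifts and turns the commanded pose from where the row before left it, along the tool's axes as they then stand; what a row does not reach is not made up. A row lasts 1/12 s, in which the tool goes at most 41.7 mm and 7.16 degrees, less where a joint would pass 70% of its speed; a pose out of reach is approached as far as the arm can. A call with a number of a shift or a turn outside -1 to 1 is refused whole. A call with a gripper value outside its range is refused whole. The fingers move at their own pace and stop on an object; "squeeze" is the grip in N (left out, the last holds). Time passes only in rows, so rows that do not move let the fingers close, or fill a call up. It gives the time, the measured TCP pose, the force, the opening and the grip force at its end, in the units of the state.
- r.get_obs(): the state, without advancing time (a new reading comes with each control period).
- optics.grab_frame(name): name is "scene" or "side" or "wrist"; returns the picture (480x640x3 uint8, red, green, blue); there is no depth.
- optics.calibration(name): a dict with "fx", "fy", "cx", "cy" (pixels), "position" and "orientation" of the camera in the world. Camera axes: x right, y down, z forward; pixel columns grow to the right and rows downward; lengths in m; the calibration is good to about 2 mm. A picture is of the moment at which its call begins: read the wrist's pose just before it. calibration takes no time and is no camera call; for the wrist camera it gives the pose at the moment of the call.
- r.close_job(): hands the job in; it is judged then, once.
Trained networks look in the newest picture that a camera, given by its name, has taken for a name from the list of things; names that differ only in an ending like _2 or _b are one class to them, and where a whole thing is asked for, a point or a joint stands for the part that bears it (a point fixed in the world has none). Each returns a list of dicts, best first, with "p" (0 to 1); they miss things now and then, are a little off and sometimes report something else, mostly with a low value. They report only what shows in the picture. A call takes as long as a camera call. They do not tell look-alikes from the thing itself.
- spotter.masks_of(thing, camera): "region" (480x640 bool, what is visible of it) and "at" ([row, column] in pixels, amid what is visible of it).
The state is a dict: "time_s": time; "joint_pos": joint angles; "joint_vel": joint speeds; "joint_efforts": joint torques, N m; "tool_pos": TCP position; "tool_rot": TCP orientation; "ft_force": force on the tool from outside, world axes, zero at the start; "torque": the same for the moment, N m; "width": opening from 0.0 (shut) to 1.0 (fully open); "gripper_force": force on a finger pad.
Only numpy, scipy, OpenCV 4.12 (cv2) and the standard library are available. Lean on these libraries where they do the work, as an engineer would, in place of code of your own. Each camera call takes 0.05 s, during which the arm holds its last target. There are 200 camera calls.

TASK

Book in the larger parts bin: lift the hand scanner out of its charging cradle by its head, lay it gently on its side with the whole of it on the rubber mat, let go, and take it again by the handle so that the grip squeezes the trigger. With the trigger squeezed, hold the scanner's window about 10 cm from the code label on the larger bin's sloping front, aimed squarely at the middle of the label, and keep it steady there for two seconds. Then lay the scanner gently back on its side, whole on the mat, and let go; leave the bins, the carton and the screwdriver where they are.

Things in the scene. Friction and masses are not known exactly. Their poses are not given: they have to be found in the camera images.
- scanner: pistol-shaped hand scanner of grey and black plastic, about 0.2 kg, lying on its side, 44 mm thick (z 0..44). Origin: on the underside, below the head. +x: the way it looks; +y: the way its handle points; z: up as it lies. In mm: head x -45..70, y -22..22; handle x -17..17, y 22..120, z 2..42; foot of the handle x -20..20, y 120..135
- head_grip (a point): where to grip the head, at (50, 0, 22) mm in the scanner's frame, between its two y faces (44 mm apart); clear of the cradle's walls
- handle_grip (a point): where to grip the handle, at (2, 52, 22) mm in the scanner's frame, between its two x faces (40 mm apart with the trigger, which stands 6 mm out of the +x face); closing the fingers there squeezes the trigger
- scanner_middle (a point): middle of the scanner's outline, at (12.5, 56.5, 22) mm in the scanner's frame
- window (a point): centre of the scanner's window, the black front end of the head, at (70, 0, 22) mm in the scanner's frame; it looks along the scanner's +x
- aim_spot (a point): the point 100 mm straight in front of the window, at (170, 0, 22) mm in the scanner's frame; it should fall on the middle of the label
- trigger (a joint): travel of the scanner's trigger (m): 0 = out, 0.006 = flush with the handle, 0.008 at most; above 0.004 it is squeezed. Spring: 1.2 N at the start, 4.8 N when flush. Trigger plate: y 27..77, z 11..33 mm in the scanner's frame
- cradle: white plastic charging cradle, fixed, axes as the scanner's, whose origin starts 6 mm straight above the cradle's. In mm: base plate 6 thick, x -39..43, y -23..155; the handle lies between walls (x -32..-24 and 28..36, y 47..151; end wall y 145..153), 46 high over the bench, so it cannot be gripped there. Open at the top: lift the scanner straight up by 60 or more
- mat: grey rubber mat lying on the bench, fixed, 240 mm (x) x 260 mm (y) x 4 mm; origin at the centre of its underside
- big_bin: the larger of two blue plastic picking bins, loose, 0.9 kg, part filled: 160 mm long (x), 120 mm wide (y), 110 mm high at the back. Origin: centre of the underside. Its front (-x) is a sloping panel, from the bench at x = -80 up to 70 mm height at x = -31, that carries the code label; its outward normal points to -x and 35 degrees above level
- label: the white 66 mm square label with a black square code, on the sloping front panel of the larger bin. Origin: middle of the label; +z points straight out of the label, +x up the slope, y is level
- small_bin: the smaller blue picking bin, bystander: 120 mm long, 84 mm wide, 70 mm high, sloping front without label; origin at the centre of its underside
- carton: brown cardboard carton, bystander, 90 x 130 x 70 mm; origin at the centre of its underside
- screwdriver: screwdriver with black handle, bystander, 190 mm long, lying along its x
Things that resemble listed ones, but are neither listed nor needed, are in the scene too. What is shaped like the scanner but purple is not meant.

How it is judged:
By the outcome, as a careful person would: the job done as asked, in the order asked, and still so for the second after the job is handed in, with the robot touching nothing.
It also fails if it takes over 61 s, if anything falls off the work surface, if the arm or the gripper's body presses on something with over 40 N, if the wrist force passes 120 N, or if a joint passes its speed limit or range.

## Working session

There is one attempt and no reset: what is moved stays moved. The work goes in short steps, Python scripts to look and compute and a tool call to move; the robot and the scene stay as the last step left them, time stands still between calls to the robot, and variables do not carry over. Pictures are saved under pics/ and viewed, at most 10 in all, crops included, and the job is handed in when it is done.

Besides the shell and the picture viewer there is one more tool, called as a command line: name --pt "numbers of a row" for each row, then --argument value for the rest. servo_tool: Moves the arm, as the interface text tells. Its arguments: {"type":"object","properties":{"gripper":{"type":"array"},"linear":{"type":"array"},"spin":{"type":"array"},"squeeze":{"type":"number"}},"required":["gripper","linear","spin"]}

```bash
ls; mkdir -p pics
python3 - <<'E'
from rig import r, optics, spotter
import cv2,numpy as np
o=r.get_obs();print({k:np.round(v,3) for k,v in o.items()})
ims=[]
for c in ["scene","side"]:
    im=optics.grab_frame(c);ims.append(im)
    k=optics.calibration(c);print(c,k)
    for t in ["scanner","cradle","mat","big_bin","label","small_bin","carton","screwdriver"]:
        for d in spotter.masks_of(t,c)[:3]: print(c,t,round(d["p"],2),np.round(d["at"]),d["region"].sum())
    cv2.imwrite(f"pics/{c}0.png",im[:,:,::-1])
E
```

```text
pics
{'time_s': np.float64(0.0), 'joint_pos': array([-0.103,  0.277, -0.028,  1.268, -0.   ,  1.467]), 'joint_vel': array([-0.001, -0.   ,  0.   , -0.002,  0.   ,  0.   ]), 'joint_efforts': array([-1.0000e-03, -4.4551e+01,  2.9520e+01,  1.6000e-02, -0.0000e+00,
       -0.0000e+00]), 'tool_pos': array([0.624, 0.   , 0.23 ]), 'tool_rot': array([ 0.707,  0.707, -0.001, -0.001]), 'ft_force': array([0.301, 0.274, 0.47 ]), 'torque': array([ 0.015, -0.039, -0.017]), 'gripper_force': np.float64(0.0), 'width': np.float64(1.004)}
scene {'fx': 562.9263878818265, 'fy': 562.9263878818265, 'cx': 320.2957892540072, 'cy': 252.14141299241365, 'position': array([1.47663511, 0.13696685, 1.08422922]), 'orientation': array([ 0.57352004,  0.74117213, -0.27846075, -0.2102338 ])}
scene scanner 0.93 [208. 242.] 1382
scene scanner 0.84 [188. 173.] 1393
scene cradle 0.74 [191. 253.] 704
scene mat 0.83 [253. 350.] 7205
scene big_bin 0.56 [308. 531.] 5664
scene label 0.93 [312. 497.] 613
scene label 0.15 [208. 244.] 1467
scene small_bin 0.63 [244. 515.] 2232
scene small_bin 0.58 [309. 532.] 5719
scene carton 0.7 [294. 270.] 2937
scene screwdriver 0.56 [332. 332.] 433
side {'fx': 597.3365812939494, 'fy': 597.3365812939494, 'cx': 314.9442012796018, 'cy': 244.99848625192232, 'position': array([0.26578362, 1.01325405, 1.36574382]), 'orientation': array([-0.14765821,  0.92098079, -0.35616687,  0.05600525])}
side scanner 0.82 [208. 380.] 974
side scanner 0.72 [174. 404.] 928
side cradle 0.58 [225. 400.] 644
side mat 0.57 [284. 336.] 5923
side big_bin 0.89 [400. 240.] 3471
side small_bin 0.86 [415. 321.] 1795
side small_bin 0.44 [209. 377.] 938
side carton 0.75 [230. 284.] 1137
side screwdriver 0.71 [264. 254.] 256
```

View pics/scene0.png

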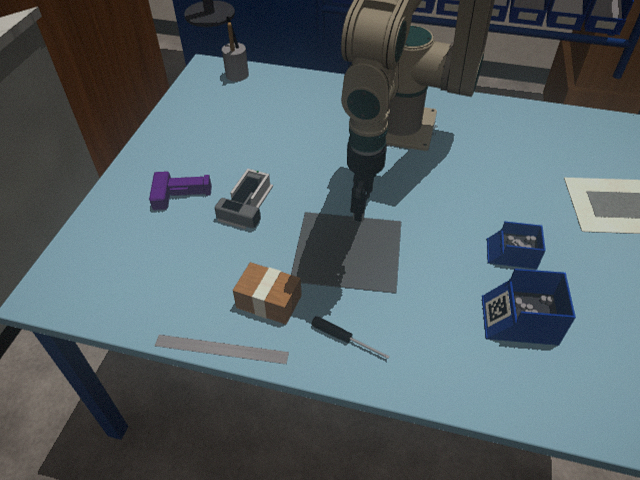

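View pics/side0.png

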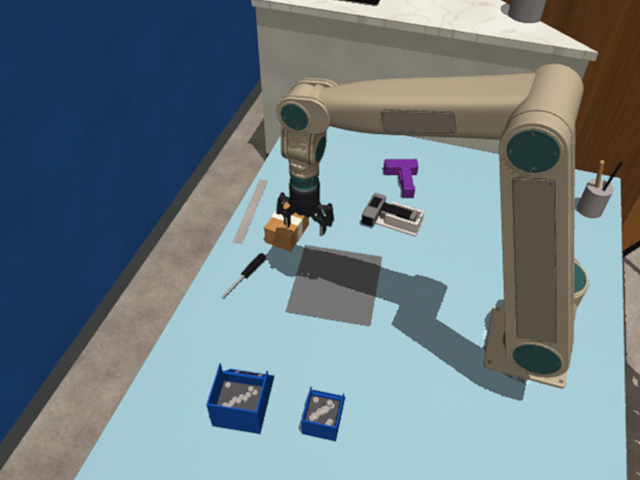

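Both pictures agree. In the scene view the grey scanner sits in the white cradle at about (242,208). The purple pistol at (173,188) is a look-alike. The mat is at (350,253), and the big bin with its label is at (530,308), with the label at (497,312) facing image-left (−y). The small bin is at (515,244), the carton at (267,294) and the screwdriver at (345,338).

Candidates for the scanner are the grey one at (242,208), which I choose, and the purple one at (173,188), which I reject. I'll fit silhouettes for the poses and check the choice in a crop.

```bash
cat > h.py <<'E'
import numpy as np,cv2
from scipy.optimize import minimize
from scipy.spatial.transform import Rotation as R
def box(x0,x1,y0,y1,z0,z1): return np.array([[x,y,z] for x in(x0,x1) for y in(y0,y1) for z in(z0,z1)])/1000
SC=[box(-45,70,-22,22,0,44),box(-17,17,22,120,2,42),box(-20,20,120,135,0,44),box(17,23,27,77,11,33)]
CR=[box(-39,43,-23,155,0,6),box(-32,-24,47,151,0,46),box(28,36,47,151,0,46),box(-32,36,145,153,0,46)]
UN=CR+[b+[0,0,.006] for b in SC]
MAT=[box(-120,120,-130,130,0,4)]
BIN=[np.array([[-80,s*60,0] for s in(-1,1)]+[[-31,s*60,70] for s in(-1,1)]+[[80,s*60,z] for s in(-1,1) for z in(0,110)])/1000]
u=np.array([49,0,70.])/np.hypot(49,70)
LN=np.array([-70,0,49.])/np.hypot(49,70)
def proj(k,P):
    q=(P-k["position"])@R.from_quat(k["orientation"]).as_matrix()
    return np.c_[k["fx"]*q[:,0]/q[:,2]+k["cx"],k["fy"]*q[:,1]/q[:,2]+k["cy"]]
def ray(k,uv,z):
    d=R.from_quat(k["orientation"]).apply([(uv[0]-k["cx"])/k["fx"],(uv[1]-k["cy"])/k["fy"],1])
    return k["position"]+d*(z-k["position"][2])/d[2]
def place(P,p,z=0): return R.from_euler("z",p[2]).apply(P)+[p[0],p[1],z]
def render(k,M,p,z=0):
    im=np.zeros((480,640),np.uint8)
    for b in M: cv2.fillConvexPoly(im,cv2.convexHull((proj(k,place(b,p,z))*16).astype(np.int32)),1,cv2.LINE_8,4)
    return im>0
def fit(M,views,xy,z=0,yaws=np.arange(-3.14,3.14,.35),n=3):
    def c(p): return -sum((lambda m:(m&g).sum()/max(1,(m|g).sum()))(render(k,M,p,z)) for k,g in views)
    S=sorted([[*xy,y] for y in yaws],key=c)[:n]
    rs=[minimize(c,s,method="Nelder-Mead",options=dict(initial_simplex=np.array(s)+np.array([[0,0,0],[.03,0,0],[0,.03,0],[0,0,.3]]),xatol=1e-4,fatol=1e-4)) for s in S]
    b=min(rs,key=lambda q:q.fun); return b.x,-b.fun/len(views)
E
python3 - <<'E'
from rig import r, optics, spotter
from h import *
V={};ims={}
for c in ["scene","side"]:
    ims[c]=optics.grab_frame(c);k=optics.calibration(c)
    g=lambda t:spotter.masks_of(t,c)
    def near(t,uv):
        L=[d for d in g(t) if np.hypot(d["at"][0]-uv[1],d["at"][1]-uv[0])<25]; return L[0]["region"] if L else None
    px=dict(scene=dict(scanner=(242,208),cradle=(253,191),mat=(350,253),big_bin=(531,308)),side=dict(scanner=(380,208),cradle=(400,225),mat=(336,284),big_bin=(240,400)))[c]
    for t in px: V.setdefault(t,[]).append((k,near(t,px[t])))
    if c=="scene":
        for d in g("label")[:1]:
            lab=d;kl=k
un=[(a[0],a[1]|b[1]) for a,b in zip(V["scanner"],V["cradle"])]
ps={}
for n,M,v,z in [("scan",UN,un,0),("mat",MAT,V["mat"][:],0),("bin",BIN,V["big_bin"],0)]:
    v=[q for q in v if q[1] is not None]
    ys,xs=np.nonzero(v[0][1]);xy=ray(v[0][0],(xs.mean(),ys.mean()),.02)[:2]
    yaws=[0] if n=="mat" else np.arange(-3.14,3.14,.35)
    p,s=fit(M,v,xy,z,yaws);ps[n]=p;print(n,p.round(4),round(s,3))
    for q in v: print("  single",fit(M,[q],p[:2],z,[p[2]])[0].round(4))
print("label by ray z.035",ray(kl,(lab["at"][1],lab["at"][0]),.035), "model",place(np.array([[-55.5,0,35]])/1000,ps["bin"]))
im=ims["scene"][:,:,::-1].copy()
for n,M in [("scan",UN),("mat",MAT),("bin",BIN)]:
    cs,_=cv2.findContours(render(kl,M,ps[n]).astype(np.uint8),0,2);cv2.drawContours(im,cs,-1,(0,255,255),1)
a=cv2.resize(im[150:290,140:410],None,fx=2.9,fy=2.9,interpolation=2);b=cv2.resize(im[260:360,460:600],None,fx=2.9*1.9/2.9,fy=1.9)
o=np.zeros((600,790,3),np.uint8);o[:a.shape[0],:a.shape[1]]=a[:,:790];o[410:410+b.shape[0],:b.shape[1]]=b
cv2.imwrite("pics/fit.png",o)
E
```

```text
scan [ 0.5155 -0.3617  1.4552] 0.897
  single [ 0.5171 -0.3603  1.4685]
  single [ 0.5155 -0.3617  1.4552]
mat [ 0.5479 -0.0434  0.1132] 0.96
  single [ 0.548  -0.0441  0.1108]
  single [ 0.5478 -0.0436  0.1131]
bin [0.6578 0.3842 1.7226] 0.948
  single [0.6558 0.385  1.7451]
  single [0.6586 0.3839 1.7305]
label by ray z.035 [0.67397982 0.32461004 0.035     ] model [[0.66624103 0.32929975 0.035     ]]
```

View pics/fit.png

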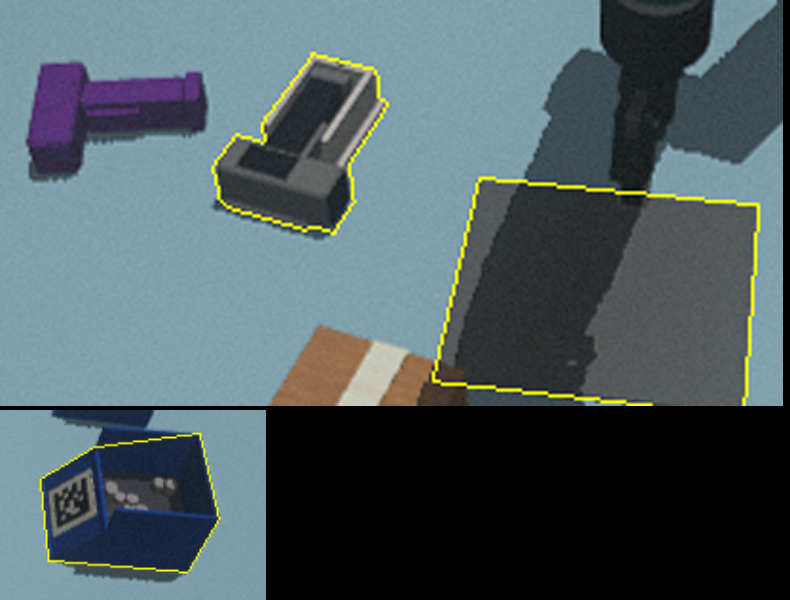

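The fit matches the grey scanner in the cradle, with its white walls and grey head. The mat and bin outlines agree too, and the purple look-alike lies well to the left. I'm moving over the head now.

servo_tool --gripper '[0.4, 0.4, 0.4, 0.4, 0.4]' --pt "-1 -0.34 0.3" --pt "-1 -0.34 0.3" --pt "-1 -0.34 0.3" --pt "-1 -0.34 0.3" --pt "-1 -0.34 0.3" --spin '[0, 0, 0, 0, 0]' --squeeze 40

```text
time_s: 1.87
tool_pos: [0.5907, -0.1008, 0.2011]
tool_rot: [0.707, 0.707, 0.0, 0.0]
ft_force: [1.5, -0.3, -0.4]
width: 0.7
gripper_force: 0.0
```

servo_tool --gripper '[0.4, 0.4, 0.4, 0.4, 0.4]' --pt "-1 -0.34 0.3" --pt "-1 -0.34 0.3" --pt "-1 -0.34 0.3" --pt "-1 -0.34 0.3" --pt "-1 -0.34 0.3" --spin '[0, 0, 0, 0, 0]'

```text
time_s: 2.28
tool_pos: [0.5566, -0.201, 0.1711]
tool_rot: [0.707, 0.707, 0.0, 0.0]
ft_force: [1.0, 0.4, 0.3]
width: 0.7
gripper_force: 0.0
```

servo_tool --gripper '[0.4, 0.4, 0.4, 0.4, 0.4]' --pt "-1 -0.34 0.2" --pt "-1 -0.34 0.2" --pt "-1 -0.34 0.2" --pt "-1 -0.34 0.2" --pt "-0.8 -0.34 0.2" --spin '[0, 0.4, 0.4, 0.4, 0.4]'

```text
time_s: 2.7
tool_pos: [0.5198, -0.2963, 0.1512]
tool_rot: [0.746, 0.666, -0.0, 0.0]
ft_force: [-0.1, 0.5, 0.7]
width: 0.698
gripper_force: 0.0
```

```bash
cat > w.py <<'E'
from rig import r, optics, spotter
from h import *
import sys
def look(t,name,M,p0,z,save=None):
    k=optics.calibration("wrist");im=optics.grab_frame("wrist")
    L=spotter.masks_of(t,"wrist")
    if save: cv2.imwrite(save,im[:,:,::-1])
    for d in L[:3]: print(t,round(d["p"],2),np.round(d["at"]),d["region"].sum(),ray(k,d["at"][::-1],z).round(3))
    return k,L,im
def st():
    o=r.get_obs();m=R.from_quat(o["tool_rot"]).as_matrix()
    print("t",o["time_s"].round(2),"pos",o["tool_pos"].round(4),"q",o["joint_pos"].round(3),"w",round(o["width"]*85,1),"f",o["ft_force"].round(1),"g",round(o["gripper_force"],1))
    print("yaw of tool y deg",np.degrees(np.arctan2(m[1,1],m[0,1])).round(1),"z",m[:,2].round(3));return o,m
E
python3 - <<'E'
from w import *
st(); look("scanner","",0,0,.03,"pics/w1.png")
E
```

```text
Traceback (most recent call last):
  File "w.py", line 12, in st
    print("t",o["time_s"].round(2),"pos",o["tool_pos"].round(4),"q",o["joint_pos"].round(3),"w",round(o["width"]*85,1),"f",o["ft_force"].round(1),"g",round(o["gripper_force"],1))
              ^^^^^^^^^^^^^^^^^
AttributeError: 'float' object has no attribute 'round'
```

```bash
sed -i 's/o\["time_s"\].round(2)/round(float(o["time_s"]),2)/' w.py
python3 - <<'E'
from w import *
st(); k,L,im=look("scanner","",0,0,.03)
C,_=look("cradle","",0,0,.03)[1:]
p=np.array([.5158,-.3612,1.46])
for t,M in (("fit",UN),):
    cs,_=cv2.findContours(render(k,M,p).astype(np.uint8),0,2)
im=im[:,:,::-1].copy()
for d,c in ((L,(0,0,255)),(C,(0,255,0))):
    if d:
        cc,_=cv2.findContours(d[0]["region"].astype(np.uint8),0,2);cv2.drawContours(im,cc,-1,c,1)
cv2.drawContours(im,cs,-1,(0,255,255),1)
cv2.imwrite("pics/w1.png",im)
E
```

```text
t 2.7 pos [ 0.5198 -0.2963  0.1512] q [-0.626  0.282 -0.194  1.094 -0.     1.058] w 59.3 f [-0.1  0.5  0.7] g 0.0
yaw of tool y deg -6.5 z [ 0.001 -0.001 -1.   ]
scanner 0.88 [311. 292.] 18876 [ 0.497 -0.353  0.03 ]
scanner 0.59 [433. 235.] 810 [ 0.439 -0.453  0.03 ]
cradle 0.59 [277. 164.] 10615 [ 0.412 -0.317  0.03 ]
```

View pics/w1.png

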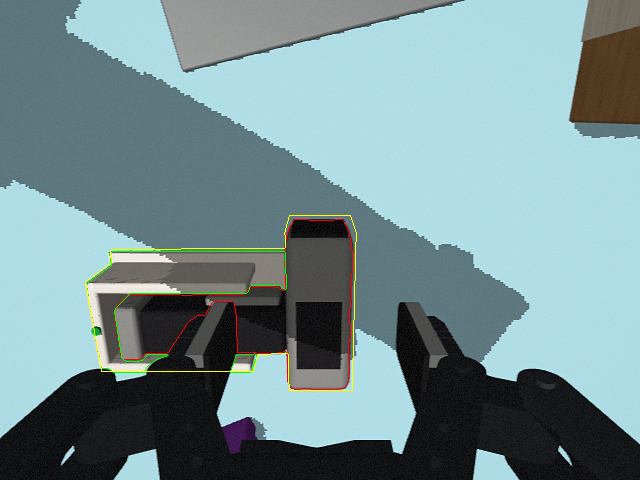

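The wrist view shows the head at (320,305), with its outline within about 1–2 mm of the fit. The fingers straddle it and the purple look-alike is at (238,435), out of the way. I'm descending and gripping.

servo_tool --gripper '[0.4, 0.4, 0.4, 0.4, 0.4]' --pt "-0.35 0.1 1" --pt "-0.3 0.06 1" --pt "0 0 1" --pt "0 0 1" --pt "0 0 1" --spin '[0, 0, 0, 0, 0]'

```text
time_s: 3.32
tool_pos: [0.5227, -0.3072, 0.051]
tool_rot: [0.745, 0.667, 0.0, 0.0]
ft_force: [1.4, -0.1, 0.0]
width: 0.7
gripper_force: 0.0
```

servo_tool --gripper '[0.4, 0.4, 0.4, 0.4, 0.4]' --pt "0 0 0.8" --pt "0 0 0.6" --pt "0 0 0.4" --pt "0 0 0.3" --pt "0 0 0.15" --spin '[0, 0, 0, 0, 0]'

```text
time_s: 3.73
tool_pos: [0.522, -0.3077, 0.006]
tool_rot: [0.745, 0.667, 0.0, -0.0]
ft_force: [0.4, 0.2, -0.5]
width: 0.696
gripper_force: 0.0
```

servo_tool --gripper '[-1, -1, -1, -1, -1]' --pt "0 0 0" --pt "0 0 0" --pt "0 0 0" --pt "0 0 0" --pt "0 0 0" --spin '[0, 0, 0, 0, 0]'

```text
time_s: 4.15
tool_pos: [0.5223, -0.3083, 0.0069]
tool_rot: [0.745, 0.667, 0.0, 0.001]
ft_force: [0.2, 0.9, -0.5]
width: 0.51
gripper_force: 41.0
```

servo_tool --gripper '[-1, -1, -1, -1, -1]' --pt "0 0 -0.4" --pt "0 0 -0.8" --pt "0 0 -1" --pt "0 0 -1" --pt "0 0 -1" --spin '[0, 0, 0, 0, 0]' --squeeze 60

```text
time_s: 4.57
tool_pos: [0.5214, -0.3078, 0.0914]
tool_rot: [0.746, 0.666, -0.0, -0.0]
ft_force: [-0.9, -0.0, -2.3]
width: 0.509
gripper_force: 63.3
```

servo_tool --gripper '[-1, -1, -1, -1, -1]' --pt "0.5 0.1 -0.6" --pt "1 0.14 0" --pt "1 0.14 0" --pt "1 0.14 0" --pt "1 0.14 0" --spin '[0, 0, 0, 0, 0]'

```text
time_s: 4.98
tool_pos: [0.5448, -0.2184, 0.1025]
tool_rot: [0.746, 0.666, 0.0, -0.0]
ft_force: [0.0, -0.6, -2.2]
width: 0.51
gripper_force: 63.5
```

servo_tool --gripper '[-1, -1, -1, -1, -1]' --pt "1 0.14 0" --pt "1 0.14 0" --pt "1 0.14 0" --pt "1 0.14 0" --pt "1 0.14 0" --spin '[0, 0, 0, 0, 0]'

```text
time_s: 5.4
tool_pos: [0.5697, -0.1204, 0.1023]
tool_rot: [0.745, 0.667, 0.0, -0.0]
ft_force: [1.0, -0.3, -2.2]
width: 0.511
gripper_force: 63.5
```

servo_tool --gripper '[-1, -1, -1, -1, -1]' --pt "1 0.14 0" --pt "1 0.14 0" --pt "1 0.14 0" --pt "1 0.14 0" --pt "1 0.13 0" --spin '[0, 0, 0, 0, 0]'

```text
time_s: 5.82
tool_pos: [0.5945, -0.0226, 0.1023]
tool_rot: [0.745, 0.667, -0.0, -0.0]
ft_force: [0.9, 0.1, -2.3]
width: 0.505
gripper_force: 63.5
```

servo_tool --gripper '[-1, -1, -1, -1, -1]' --pt "0.9 0 0" --pt "0.5 0 0" --pt "0 0 0" --pt "0 0 0" --pt "0 0 0" --spin '[-0.8, -0.8, -0.8, -0.8, 0]'

```text
time_s: 6.23
tool_pos: [0.5969, 0.0046, 0.1023]
tool_rot: [0.666, 0.746, -0.0, -0.0]
ft_force: [-0.2, 0.1, -1.4]
width: 0.506
gripper_force: 63.5
```

Run:
```python
from w import *
st(); im=optics.grab_frame("side"); cv2.imwrite("pics/s2.png",im[150:420,180:500,::-1])
```

```text
t 6.23 pos [0.5969 0.0046 0.1023] q [-0.101  0.323 -0.25   0.998  0.     1.356] w 43.0 f [-0.2  0.1 -1.4] g 63.5
yaw of tool y deg 6.5 z [-0.001  0.    -1.   ]
```

View pics/s2.png

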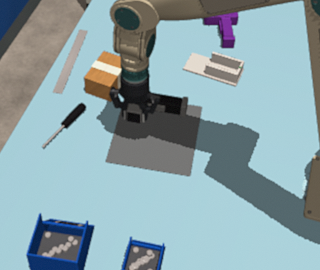

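The crop shows the cradle empty at (212,68) and the scanner held level above the mat. The carton, screwdriver and bins are untouched. I'm lowering gently.

servo_tool --gripper '[-1, -1, -1, -1, -1]' --pt "0 0 1" --pt "0 0 1" --pt "0 0 1" --pt "0 0 0.8" --pt "0 0 0.4" --spin '[0, 0, 0, 0, 0]'

```text
time_s: 6.7
tool_pos: [0.5953, 0.0037, 0.016]
tool_rot: [0.667, 0.745, -0.001, -0.002]
ft_force: [0.2, 0.0, -1.9]
width: 0.506
gripper_force: 63.3
```

servo_tool --gripper '[-1, -1, -1, -1, -1]' --pt "0 0 0.25" --pt "0 0 0.2" --pt "0 0 0.15" --pt "0 0 0.05" --pt "0 0 0" --spin '[0, 0, 0, 0, 0]'

```text
time_s: 7.12
tool_pos: [0.5979, 0.0034, 0.0059]
tool_rot: [0.667, 0.745, 0.0, 0.0]
ft_force: [-0.3, -0.2, -1.8]
width: 0.509
gripper_force: 63.3
```

servo_tool --gripper '[-1, -1, -1, -1, -1]' --pt "0 0 0.04" --pt "0 0 0.04" --pt "0 0 0" --pt "0 0 0" --pt "0 0 0" --spin '[0, 0, 0, 0, 0]'

```text
time_s: 7.53
tool_pos: [0.5982, 0.0034, 0.0048]
tool_rot: [0.667, 0.745, 0.0, 0.001]
ft_force: [-0.3, 1.2, 5.6]
width: 0.508
gripper_force: 64.3
```

servo_tool --gripper '[0.5, 0.6, 0.6, 0.6, 0.6]' --pt "0 0 0" --pt "0 0 0" --pt "0 0 0" --pt "0 0 -0.5" --pt "0 0 -1" --spin '[0, 0, 0, 0, 0]'

```text
time_s: 7.95
tool_pos: [0.5945, 0.0037, 0.0316]
tool_rot: [0.667, 0.745, -0.002, -0.003]
ft_force: [0.6, 0.1, 0.1]
width: 0.803
gripper_force: 0.0
```

servo_tool --gripper '[0.7, 0.7, 0.7, 0.7, 0.7]' --pt "0 0 -1" --pt "0 0 -1" --pt "0 0 -1" --pt "-0.5 -0.5 -1" --pt "-1 -1 -1" --spin '[0, 0, 0, 0, 0]'

```text
time_s: 8.37
tool_pos: [0.5726, -0.0287, 0.1356]
tool_rot: [0.665, 0.747, 0.001, 0.001]
ft_force: [0.7, -0.4, 0.5]
width: 0.851
gripper_force: 0.0
```

servo_tool --gripper '[0.7, 0.7, 0.7, 0.7, 0.7]' --pt "-1 -1 -1" --pt "0 0 0" --pt "0 0 0" --pt "0 0 0" --pt "0 0 0" --spin '[0, -1, -1, -1, -1]'

```text
time_s: 8.78
tool_pos: [0.5532, -0.0521, 0.1546]
tool_rot: [0.555, 0.832, 0.0, 0.0]
ft_force: [-0.8, 0.1, -0.3]
width: 0.849
gripper_force: 0.0
```

servo_tool --gripper '[0.7, 0.7, 0.7, 0.7, 0.7]' --pt "0 0 0" --pt "0 0 0" --pt "0 0 0" --pt "0 0 0" --pt "0 0 0" --spin '[-1, -1, -1, -1, -1]'

```text
time_s: 9.2
tool_pos: [0.5532, -0.0518, 0.1542]
tool_rot: [0.402, 0.916, 0.0, 0.0]
ft_force: [0.2, -0.8, -0.2]
width: 0.852
gripper_force: 0.0
```

servo_tool --gripper '[0.7, 0.7, 0.7, 0.7, 0.7]' --pt "0 0 0" --pt "0 0 0" --pt "0 0 0" --pt "0 0 0" --pt "0 0 0" --spin '[-1, -1, -1, -1, -1]'

```text
time_s: 9.62
tool_pos: [0.5532, -0.0518, 0.1542]
tool_rot: [0.237, 0.972, -0.0, 0.0]
ft_force: [-0.6, -0.8, -0.3]
width: 0.854
gripper_force: 0.0
```

servo_tool --gripper '[0.7, 0.7, 0.7, 0.7, 0.7]' --pt "0 0 0" --pt "0 0 0" --pt "0 0 0" --pt "0 0 0" --pt "0 0 0" --spin '[-1, -1, -1, -1, -1]'

```text
time_s: 10.03
tool_pos: [0.5532, -0.0518, 0.1543]
tool_rot: [0.065, 0.998, -0.0, 0.0]
ft_force: [0.3, -0.8, -0.3]
width: 0.849
gripper_force: 0.0
```

servo_tool --gripper '[0.7, 0.7, 0.7, 0.7, 0.7]' --pt "0 0 0" --pt "0 0 0" --pt "0 0 0" --pt "0 0 0" --pt "0 0 0" --spin '[-1, -1, -1, -0.5, 0]'

```text
time_s: 10.45
tool_pos: [0.5532, -0.0518, 0.1542]
tool_rot: [-0.056, 0.998, -0.0, 0.0]
ft_force: [0.1, -0.7, 0.3]
width: 0.845
gripper_force: 0.0
```

Run:
```python
from w import *
o,m=st(); k,L,im=look("scanner","",0,0,.03)
p0=[.6042,-.0496,1.684]
im=im[:,:,::-1].copy()
if L:
    p,s=fit(SC,[(k,L[0]["region"])],p0[:2],.004,[p0[2]],1);print("wrist fit",p.round(4),s)
    cs,_=cv2.findContours(render(k,SC,p,.004).astype(np.uint8),0,2);cv2.drawContours(im,cs,-1,(0,255,255),1)
    cs,_=cv2.findContours(L[0]["region"].astype(np.uint8),0,2);cv2.drawContours(im,cs,-1,(0,0,255),1)
cv2.imwrite("pics/w3.png",im)
V=[]
for c in("scene","side"):
    optics.grab_frame(c)
    g=[d for d in spotter.masks_of("scanner",c)]
    kk=optics.calibration(c)
    g=[d for d in g if np.hypot(*(ray(kk,d["at"][::-1],.03)[:2]-[.57,-.04]))<.1]
    if g: V.append((kk,g[0]["region"])); print(c,fit(SC,[V[-1]],p0[:2],.004,[p0[2]],1))
# label quads from scene
```

```text
t 10.45 pos [ 0.5532 -0.0518  0.1542] q [-0.21   0.207 -0.284  1.079 -0.    -0.322] w 71.8 f [ 0.1 -0.7  0.3] g 0.0
yaw of tool y deg 96.4 z [ 0. -0. -1.]
scanner 0.95 [271. 315.] 22533 [ 0.583 -0.049  0.03 ]
wrist fit [ 0.6046 -0.053   1.6581] 0.930842048695796
scene (array([ 0.60134602, -0.05100715,  1.68824342]), np.float64(0.8732083792723263))
side (array([ 0.60546747, -0.04972301,  1.73356992]), np.float64(0.8433402346445825))
```

View pics/w3.png

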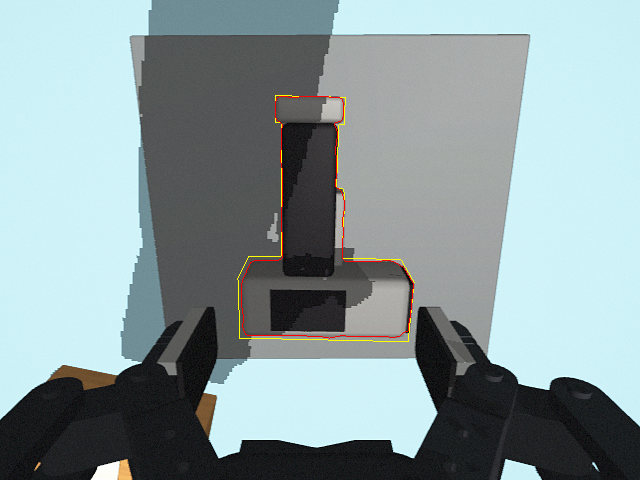

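The scanner lies whole on the mat, with its head at (325,300) and handle going up to (310,95). The trigger is at (341,220). I'm descending on the handle.

servo_tool --gripper '[0.7, 0.7, 0.7, 0.7, 0.7]' --pt "0.08 -0.12 1" --pt "0 0 1" --pt "0 0 1" --pt "0 0 1" --pt "0 0 1" --spin '[0.1, 0, 0, 0, 0]'

```text
time_s: 11.17
tool_pos: [0.552, -0.0544, 0.053]
tool_rot: [-0.052, 0.999, -0.0, 0.0]
ft_force: [-0.6, -0.6, 0.2]
width: 0.851
gripper_force: 0.0
```

servo_tool --gripper '[0.7, 0.7, 0.7, 0.7, 0.7]' --pt "0 0 1" --pt "0 0 0.7" --pt "0 0 0.4" --pt "0 0 0.2" --pt "0 0 0.05" --spin '[0, 0, 0, 0, 0]'

```text
time_s: 11.58
tool_pos: [0.5517, -0.0543, 0.0062]
tool_rot: [-0.052, 0.999, 0.0, -0.0]
ft_force: [0.2, 0.5, 0.0]
width: 0.852
gripper_force: 0.0
```

servo_tool --gripper '[-1, -1, -1, -1, -1]' --pt "0 0 0" --pt "0 0 0" --pt "0 0 0" --pt "0 0 0" --pt "0 0 0" --spin '[0, 0, 0, 0, 0]'

```text
time_s: 12.0
tool_pos: [0.5534, -0.0551, 0.0082]
tool_rot: [-0.052, 0.999, -0.001, 0.001]
ft_force: [-0.1, -1.3, 4.8]
width: 0.39
gripper_force: 60.5
```

servo_tool --gripper '[-1, -1, -1, -1, -1]' --pt "0 0 0" --pt "0 0 -0.4" --pt "0 0 -0.8" --pt "0 0 -1" --pt "0 0 -1" --spin '[0, 0, 0, 0, 0]'

```text
time_s: 12.42
tool_pos: [0.5504, -0.0538, 0.0707]
tool_rot: [-0.052, 0.999, 0.001, -0.001]
ft_force: [0.2, 0.7, -2.3]
width: 0.389
gripper_force: 59.7
```

Run:
```python
from w import *
o,m=st(); im=optics.grab_frame("wrist"); cv2.imwrite("pics/w4.png",im[:,:,::-1])
```

```text
t 12.42 pos [ 0.5504 -0.0538  0.0707] q [-0.215  0.288 -0.377  0.909  0.001 -0.319] w 33.0 f [ 0.2  0.7 -2.3] g 59.7
yaw of tool y deg 96.0 z [-0.003  0.001 -1.   ]
```

View pics/w4.png

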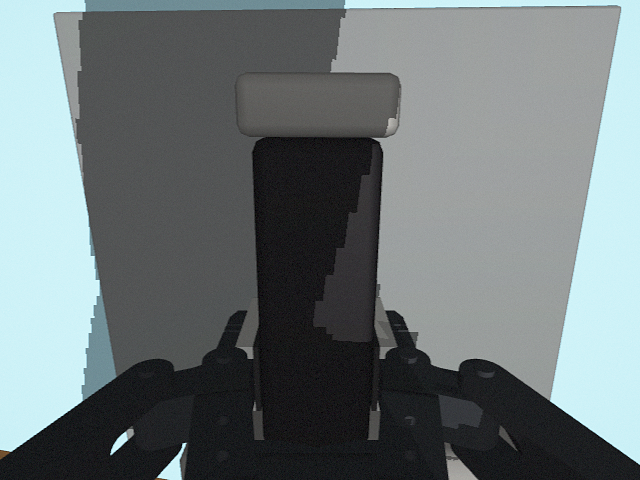

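The handle is held and the opening reads 33 mm, so the trigger is flush and squeezed.

The label faces 35° above level, but the servo only spins about the tool's z. The one documented way to tilt is that an unreachable pose is approached only as far as the arm can go. I'll probe the reach limit on the −y side, where tilting outward would pitch the window down towards the label.

servo_tool --gripper '[-1, -1, -1, -1, -1]' --pt "0 -0.5 -1" --pt "0.3 -1 -1" --pt "0.3 -1 -1" --pt "0.3 -1 -1" --pt "0.3 -1 -1" --spin '[0, 0, 0, 0, 0]'

```text
time_s: 12.88
tool_pos: [0.5365, -0.1466, 0.1709]
tool_rot: [-0.053, 0.999, 0.001, -0.001]
ft_force: [0.8, -0.5, -2.5]
width: 0.39
gripper_force: 59.9
```

servo_tool --gripper '[-1, -1, -1, -1, -1]' --pt "0.3 -1 0" --pt "0.3 -1 0" --pt "0.3 -1 0" --pt "0.3 -1 0" --pt "0.3 -1 0" --spin '[0, 0, 0, 0, 0]'

```text
time_s: 13.3
tool_pos: [0.5172, -0.2493, 0.1699]
tool_rot: [-0.052, 0.999, 0.001, -0.001]
ft_force: [-0.0, 0.1, -1.5]
width: 0.394
gripper_force: 60.0
```

servo_tool --gripper '[-1, -1, -1, -1, -1]' --pt "0.3 -1 0" --pt "0.3 -1 0" --pt "0.3 -1 0" --pt "0.3 -1 0" --pt "0.3 -1 0" --spin '[0, 0, 0, 0, 0]'

```text
time_s: 13.72
tool_pos: [0.4979, -0.3518, 0.1698]
tool_rot: [-0.052, 0.999, 0.001, -0.0]
ft_force: [1.3, 0.2, -1.3]
width: 0.39
gripper_force: 60.0
```

servo_tool --gripper '[-1, -1, -1, -1, -1]' --pt "0.3 -1 0" --pt "0.3 -1 0" --pt "0.3 -1 0" --pt "0.3 -1 0" --pt "0.3 -1 0" --spin '[0, 0, 0, 0, 0]'

```text
time_s: 14.13
tool_pos: [0.4786, -0.4543, 0.1696]
tool_rot: [-0.052, 0.999, 0.001, -0.0]
ft_force: [0.1, 0.4, -2.1]
width: 0.39
gripper_force: 60.0
```

servo_tool --gripper '[-1, -1, -1, -1, -1]' --pt "0.3 -1 0" --pt "0.3 -1 0" --pt "0.3 -1 0" --pt "0.3 -1 0" --pt "0.3 -1 0" --spin '[0, 0, 0, 0, 0]'

```text
time_s: 14.55
tool_pos: [0.4594, -0.5569, 0.1695]
tool_rot: [-0.052, 0.999, 0.001, -0.0]
ft_force: [0.1, -1.0, -1.8]
width: 0.393
gripper_force: 60.0
```

servo_tool --gripper '[-1, -1, -1, -1, -1]' --pt "0.3 -1 0" --pt "0.3 -1 0" --pt "0.3 -1 0" --pt "0.3 -1 0" --pt "0.3 -1 0" --spin '[0, 0, 0, 0, 0]'

```text
time_s: 14.97
tool_pos: [0.4401, -0.6594, 0.1692]
tool_rot: [-0.052, 0.999, 0.001, -0.0]
ft_force: [0.6, 0.1, -1.9]
width: 0.39
gripper_force: 60.0
```

servo_tool --gripper '[-1, -1, -1, -1, -1]' --pt "0.3 -1 0" --pt "0.3 -1 0" --pt "0.3 -1 0" --pt "0.3 -1 0" --pt "0.3 -1 0" --spin '[0, 0, 0, 0, 0]'

```text
time_s: 15.38
tool_pos: [0.4208, -0.762, 0.169]
tool_rot: [-0.052, 0.999, 0.001, -0.0]
ft_force: [-0.4, -0.9, -0.4]
width: 0.389
gripper_force: 60.0
```

```bash
python3 -c "
from w import *
st()"
```

```text
t 15.38 pos [ 0.4208 -0.762   0.169 ] q [-1.141e+00  7.720e-01  6.200e-01  1.421e+00  1.000e-03 -1.245e+00] w 33.1 f [-0.4 -0.9 -0.4] g 60.0
yaw of tool y deg 96.0 z [-0.001  0.003 -1.   ]
```

servo_tool --gripper '[-1, -1, -1, -1, -1]' --pt "-0.3 -1 0" --pt "-0.3 -1 0" --pt "-0.3 -1 0" --pt "-0.3 -1 0" --pt "-0.3 -1 0" --spin '[0, 0, 0, 0, 0]'

```text
time_s: 15.8
tool_pos: [0.4612, -0.8575, 0.1691]
tool_rot: [-0.052, 0.999, 0.0, 0.0]
ft_force: [0.2, -0.5, 86.8]
width: 0.389
gripper_force: 61.1
```

servo_tool --gripper '[-1, -1, -1, -1, -1]' --pt "-0.3 -1 0" --pt "-0.3 -1 0" --pt "-0.3 -1 0" --pt "-0.3 -1 0" --pt "-0.3 -1 0" --spin '[0, 0, 0, 0, 0]'

```text
time_s: 16.22
tool_pos: [0.4699, -0.8946, 0.1538]
tool_rot: [-0.052, 0.998, -0.036, 0.016]
ft_force: [0.7, -0.1, -1.2]
width: 0.384
gripper_force: 64.8
```

servo_tool --gripper '[-1, -1, -1, -1, -1]' --pt "-0.3 -1 0" --pt "-0.3 -1 0" --pt "-0.3 -1 0" --pt "-0.3 -1 0" --pt "-0.3 -1 0" --spin '[0, 0, 0, 0, 0]'

```text
time_s: 16.63
tool_pos: [0.4777, -0.9286, 0.1405]
tool_rot: [-0.052, 0.996, -0.07, 0.031]
ft_force: [-0.1, -0.0, -1.9]
width: 0.391
gripper_force: 64.8
```

```bash
python3 -c "
from w import *
st()"
```

```text
t 16.63 pos [ 0.4777 -0.9286  0.1405] q [-1.16   1.135  1.245  1.528  0.008 -1.264] w 33.2 f [-0.1 -0.  -1.9] g 64.8
yaw of tool y deg 95.8 z [ 0.068 -0.136 -0.988]
```

It works: pushing past the reach limit tilts the tool outward, about 9° so far, and the tilt persists. I'm continuing.

servo_tool --gripper '[-1, -1, -1, -1, -1]' --pt "-0.2 -1 0" --pt "-0.2 -1 0" --pt "-0.2 -1 0" --pt "-0.2 -1 0" --pt "-0.2 -1 0" --spin '[0, 0, 0, 0, 0]'

```text
time_s: 17.05
tool_pos: [0.4764, -0.9638, 0.1375]
tool_rot: [-0.052, 0.992, -0.104, 0.045]
ft_force: [-0.6, -0.3, -2.8]
width: 0.389
gripper_force: 64.8
```

servo_tool --gripper '[-1, -1, -1, -1, -1]' --pt "-0.2 -1 0" --pt "-0.2 -1 0" --pt "-0.2 -1 0" --pt "-0.2 -1 0" --pt "-0.2 -1 0" --spin '[0, 0, 0, 0, 0]'

```text
time_s: 17.47
tool_pos: [0.4758, -0.9965, 0.1429]
tool_rot: [-0.052, 0.987, -0.138, 0.059]
ft_force: [0.1, -0.2, -1.5]
width: 0.388
gripper_force: 64.8
```

```bash
cat >> w.py <<'E'
def pitch(m,ny=1.7226):
    n=np.r_[-np.cos(ny)*.8192,-np.sin(ny)*.8192,.5736]
    print("tool y",m[:,1].round(3),"z.n deg",np.degrees(np.arcsin(m[:,2]@n)).round(1),"y vs -n deg",np.degrees(np.arccos(-m[:,1]@n)).round(1))
    a=np.degrees(np.arctan2(-n@m[:,0],-n@m[:,1]));print("spin needed deg",(-a if 0 else a).round(1))
E
python3 -c "
from w import *
o,m=st();pitch(m)"
```

```text
t 17.47 pos [ 0.4758 -0.9965  0.1429] q [-1.189  1.145  1.244  1.369  0.021 -1.291] w 33.0 f [ 0.1 -0.2 -1.5] g 64.8
yaw of tool y deg 95.1 z [ 0.13  -0.267 -0.955]
tool y [-0.086  0.956 -0.279] z.n deg -18.4 y vs -n deg 19.1
spin needed deg 5.1
```

servo_tool --gripper '[-1, -1, -1, -1, -1]' --pt "-0.1 -1 0.2" --pt "-0.1 -1 0.2" --pt "-0.1 -1 0.2" --pt "-0.1 -1 0.2" --pt "-0.1 -1 0.2" --spin '[0, 0, 0, 0, 0]'

```text
time_s: 17.88
tool_pos: [0.4683, -1.0349, 0.1355]
tool_rot: [-0.051, 0.981, -0.172, 0.071]
ft_force: [0.2, -0.1, -2.1]
width: 0.395
gripper_force: 64.8
```

servo_tool --gripper '[-1, -1, -1, -1, -1]' --pt "-0.1 -1 0.2" --pt "-0.1 -1 0.2" --pt "-0.1 -1 0.2" --pt "-0.1 -1 0.2" --pt "-0.1 -1 0.2" --spin '[0, 0, 0, 0, 0]'

```text
time_s: 18.3
tool_pos: [0.4615, -1.0702, 0.1383]
tool_rot: [-0.05, 0.974, -0.207, 0.084]
ft_force: [0.1, -0.8, -2.3]
width: 0.389
gripper_force: 64.8
```

servo_tool --gripper '[-1, -1, -1, -1, -1]' --pt "-0.1 -1 0.2" --pt "-0.1 -1 0.2" --pt "-0.1 -1 0.2" --pt "-0.1 -1 0.2" --pt "-0.1 -1 0.2" --spin '[0, 0, 0, 0, 0]'

```text
time_s: 18.72
tool_pos: [0.4544, -1.1023, 0.1477]
tool_rot: [-0.049, 0.965, -0.241, 0.095]
ft_force: [0.7, 0.4, -2.5]
width: 0.394
gripper_force: 64.8
```

```bash
python3 -c "
from w import *
o,m=st();pitch(m)"
```

```text
t 18.72 pos [ 0.4544 -1.1023  0.1477] q [-1.246  1.176  1.244  1.117  0.052 -1.335] w 33.4 f [ 0.7  0.4 -2.5] g 64.8
yaw of tool y deg 93.2 z [ 0.207 -0.455 -0.866]
tool y [-0.049  0.879 -0.474] z.n deg -5.9 y vs -n deg 8.1
spin needed deg 5.7
```

servo_tool --gripper '[-1, -1, -1, -1, -1]' --pt "-0.1 -1 0.3" --pt "-0.1 -1 0.3" --pt "-0.1 -1 0.3" --pt "-0.1 -1 0.3" --pt "-0.1 -1 0.3" --spin '[0, 0, 0, 0, 0]'

```text
time_s: 19.13
tool_pos: [0.4485, -1.1338, 0.155]
tool_rot: [-0.048, 0.954, -0.275, 0.106]
ft_force: [0.4, -0.7, -3.4]
width: 0.393
gripper_force: 64.8
```

servo_tool --gripper '[-1, -1, -1, -1, -1]' --pt "-0.1 -1 0.3" --pt "0 -0.6 0.2" --pt "0 0 0" --pt "0 0.3 -0.2" --pt "0 0.6 -0.4" --spin '[0, 0, 0, 0, 0]'

```text
time_s: 19.55
tool_pos: [0.4416, -1.1225, 0.1565]
tool_rot: [-0.047, 0.951, -0.286, 0.109]
ft_force: [-0.1, 0.3, -1.5]
width: 0.391
gripper_force: 64.7
```

```bash
cat > lab.py <<'E'
from w import *
def model(p,off):   # label corners world; off: slope centre distance from bottom edge (m), lateral
    s,l=off; B=np.array([-.08,0,0])
    c=[B+u*(s+a*.033)+np.array([0,l+b*.033,0]) for a,b in((1,1),(1,-1),(-1,-1),(-1,1))]
    return place(np.array(c),p)
def bin_fit(out=None):
    V=[];lab=None
    for c in("scene","side"):
        im=optics.grab_frame(c);k=optics.calibration(c)
        g=[d for d in spotter.masks_of("big_bin",c) if np.hypot(*(ray(k,d["at"][::-1],.05)[:2]-[.66,.38]))<.08]
        if g: V.append((k,g[0]["region"]))
        if c=="scene":
            L=spotter.masks_of("label",c); lab=L[0]["region"] if L else None; kl=k
    p,s=fit(BIN,V,[.657,.384],0,[1.73],1);print("bin",p.round(4),round(s,3))
    if lab is not None:
        def cost(q):
            im=np.zeros((480,640),np.uint8);cv2.fillConvexPoly(im,(proj(kl,model(q[:3],(q[3],0)))*16).astype(np.int32),1,cv2.LINE_8,4)
            a=im>0;b=render(kl,BIN,q[:3])
            e=-(a&lab).sum()/(a|lab).sum()
            for k,g in V: b=render(k,BIN,q[:3]);e-=(b&g).sum()/(b|g).sum()
            return e
        q0=np.r_[p,.0427]
        q=minimize(cost,q0,method="Nelder-Mead",options=dict(initial_simplex=q0+np.array([[0]*4,[.006,0,0,0],[0,.006,0,0],[0,0,.06,0],[0,0,0,.006]]),xatol=1e-4)); print("joint",q.x.round(4),-q.fun)
        print("label centre",model(q.x[:3],(q.x[3],0)).mean(0).round(4))
        return q.x
E
python3 -c "
from lab import *
o,m=st();pitch(m);bin_fit()"
```

```text
t 19.55 pos [ 0.4416 -1.1225  0.1565] q [-1.265  1.087  1.041  0.906  0.063 -1.344] w 33.2 f [-0.1  0.3 -1.5] g 64.7
yaw of tool y deg 91.9 z [ 0.235 -0.533 -0.813]
tool y [-0.028  0.832 -0.554] z.n deg -0.3 y vs -n deg 5.7
spin needed deg 5.8
bin [0.6577 0.384  1.7243] 0.946
joint [0.6577 0.3839 1.7207 0.0449] 2.846128123203478
label centre [0.6658 0.3303 0.0368]
```

servo_tool --gripper '[-1, -1, -1, -1, -1]' --pt "0 0.5 -0.5" --pt "0 1 -1" --pt "0 1 -1" --pt "0 1 -1" --pt "0 1 -1" --spin '[-0.5, -0.5, -0.45, 0, 0]'

```text
time_s: 20.22
tool_pos: [0.4132, -1.0021, 0.1856]
tool_rot: [-0.096, 0.946, -0.294, 0.095]
ft_force: [-0.2, -0.6, -1.1]
width: 0.391
gripper_force: 64.8
```

```bash
cat >> lab.py <<'E'
AIM=np.array([-.0507,.170,-.018])
def go(lab=np.array([.6658,.3303,.0368]),yaw=1.7207,aim=AIM):
    o,m=st();pitch(m,yaw)
    T=lab-m@aim; d=T-o["tool_pos"]
    print("TCP target",T.round(4),"tool-axis delta (2cm units)",(m.T@d/.02).round(2),"norm",np.linalg.norm(d).round(3)," aim now",(o["tool_pos"]+m@aim).round(4))
    print("cols x,y,z in world",m.round(3).tolist())
E
python3 -c "
from lab import *
go()"
```

```text
t 20.22 pos [ 0.4132 -1.0021  0.1856] q [-1.255  0.757  0.471  0.659  0.058 -1.438] w 33.2 f [-0.2 -0.6 -1.1] g 64.8
yaw of tool y deg 98.8 z [ 0.237 -0.538 -0.809]
tool y [-0.125  0.809 -0.575] z.n deg 0.1 y vs -n deg nan
spin needed deg -0.2
TCP target [0.6425 0.1711 0.1136] tool-axis delta (2cm units) [-24.52  48.07 -25.94] norm 1.198  aim now [ 0.4365 -0.8428  0.1087]
cols x,y,z in world [[-0.963, -0.125, 0.237], [-0.237, 0.809, -0.538], [-0.124, -0.575, -0.809]]w.py:16: RuntimeWarning: invalid value encountered in arccos
  print("tool y",m[:,1].round(3),"z.n deg",np.degrees(np.arcsin(m[:,2]@n)).round(1),"y vs -n deg",np.degrees(np.arccos(-m[:,1]@n)).round(1))
```

servo_tool --gripper '[-1, -1, -1, -1, -1]' --pt "-0.5 1 -1" --pt "-0.5 1 -1" --pt "-0.5 1 -1" --pt "-0.5 1 -1" --pt "-0.5 1 -1" --spin '[0, 0, 0, 0, 0]'

```text
time_s: 20.63
tool_pos: [0.4259, -0.856, 0.2166]
tool_rot: [-0.096, 0.946, -0.294, 0.096]
ft_force: [0.1, 1.1, -2.0]
width: 0.391
gripper_force: 64.8
```

servo_tool --gripper '[-1, -1, -1, -1, -1]' --pt "-0.5 1 -1" --pt "-0.5 1 -1" --pt "-0.5 1 -1" --pt "-0.5 1 -1" --pt "-0.5 1 -1" --spin '[0, 0, 0, 0, 0]'

```text
time_s: 21.05
tool_pos: [0.4385, -0.7097, 0.2475]
tool_rot: [-0.095, 0.946, -0.294, 0.096]
ft_force: [-0.1, 0.1, -2.5]
width: 0.39
gripper_force: 64.8
```

servo_tool --gripper '[-1, -1, -1, -1, -1]' --pt "-0.5 1 -1" --pt "-0.5 1 -1" --pt "-0.5 1 -1" --pt "-0.5 1 -1" --pt "-0.5 1 -1" --spin '[0, 0, 0, 0, 0]'

```text
time_s: 21.47
tool_pos: [0.451, -0.5629, 0.2783]
tool_rot: [-0.095, 0.946, -0.294, 0.097]
ft_force: [1.0, -0.6, -1.7]
width: 0.392
gripper_force: 64.8
```

servo_tool --gripper '[-1, -1, -1, -1, -1]' --pt "-0.5 1 -0.55" --pt "-0.5 1 -0.55" --pt "-0.5 1 -0.55" --pt "-0.5 1 -0.55" --pt "-0.5 1 -0.55" --spin '[0, 0, 0, 0, 0]'

```text
time_s: 21.88
tool_pos: [0.4745, -0.4403, 0.2722]
tool_rot: [-0.095, 0.946, -0.294, 0.098]
ft_force: [-0.5, 0.0, -1.7]
width: 0.389
gripper_force: 64.8
```

servo_tool --gripper '[-1, -1, -1, -1, -1]' --pt "-0.5 1 -0.55" --pt "-0.5 1 -0.55" --pt "-0.5 1 -0.55" --pt "-0.5 1 -0.55" --pt "-0.5 1 -0.55" --spin '[0, 0, 0, 0, 0]'

```text
time_s: 22.3
tool_pos: [0.4978, -0.3171, 0.266]
tool_rot: [-0.095, 0.946, -0.293, 0.098]
ft_force: [0.3, 0.0, -2.4]
width: 0.395
gripper_force: 64.8
```

servo_tool --gripper '[-1, -1, -1, -1, -1]' --pt "-0.5 1 -0.55" --pt "-0.5 1 -0.55" --pt "-0.5 1 -0.55" --pt "-0.5 1 -0.55" --pt "-0.5 1 -0.55" --spin '[0, 0, 0, 0, 0]'

```text
time_s: 22.72
tool_pos: [0.521, -0.1935, 0.2598]
tool_rot: [-0.095, 0.947, -0.292, 0.099]
ft_force: [-0.3, 0.4, -2.5]
width: 0.389
gripper_force: 64.8
```

servo_tool --gripper '[-1, -1, -1, -1, -1]' --pt "-0.5 1 -0.55" --pt "-0.5 1 -0.55" --pt "-0.5 1 -0.55" --pt "-0.5 1 -0.55" --pt "-0.5 1 -0.55" --spin '[0, 0, 0, 0, 0]'

```text
time_s: 23.13
tool_pos: [0.544, -0.0698, 0.2533]
tool_rot: [-0.095, 0.947, -0.291, 0.099]
ft_force: [0.8, -1.1, -2.7]
width: 0.392
gripper_force: 64.8
```

```bash
python3 -W ignore -c "
from lab import *
go()"
```

```text
t 23.13 pos [ 0.544  -0.0698  0.2533] q [ 0.043 -0.004 -0.431  0.88  -0.572 -0.234] w 33.4 f [ 0.8 -1.1 -2.7] g 64.8
yaw of tool y deg 98.5 z [ 0.243 -0.532 -0.811]
tool y [-0.121  0.813 -0.569] z.n deg -0.3 y vs -n deg nan
spin needed deg 0.1
TCP target [0.642  0.1705 0.1122] tool-axis delta (2cm units) [-6.62 13.19  0.53] norm 0.295  aim now [0.5678 0.09   0.1779]
cols x,y,z in world [[-0.962, -0.121, 0.243], [-0.237, 0.813, -0.532], [-0.133, -0.569, -0.811]]
```

servo_tool --gripper '[-1, -1, -1, -1, -1]' --pt "-0.5 1 0.04" --pt "-0.5 1 0.04" --pt "-0.5 1 0.04" --pt "-0.5 1 0.04" --pt "-0.5 1 0.04" --spin '[0, 0, 0, 0, 0]'

```text
time_s: 23.55
tool_pos: [0.5811, 0.0219, 0.1982]
tool_rot: [-0.094, 0.947, -0.29, 0.099]
ft_force: [0.5, -0.0, -1.5]
width: 0.393
gripper_force: 64.8
```

servo_tool --gripper '[-1, -1, -1, -1, -1]' --pt "-0.5 1 0.04" --pt "-0.5 1 0.04" --pt "-0.5 1 0.04" --pt "-0.5 1 0.04" --pt "-0.5 1 0.04" --spin '[0, 0, 0, 0, 0]'

```text
time_s: 23.97
tool_pos: [0.6178, 0.1136, 0.1436]
tool_rot: [-0.094, 0.947, -0.289, 0.099]
ft_force: [-0.8, 0.1, -2.4]
width: 0.388
gripper_force: 64.8
```

servo_tool --gripper '[-1, -1, -1, -1, -1]' --pt "-0.5 1 0.04" --pt "-0.4 0.8 0.04" --pt "-0.3 0.6 0.04" --pt "-0.2 0.4 0" --pt "-0.1 0.2 0" --spin '[0, 0, 0, 0, 0]'

```text
time_s: 24.38
tool_pos: [0.6366, 0.1669, 0.1091]
tool_rot: [-0.095, 0.947, -0.29, 0.096]
ft_force: [-0.3, 0.4, -1.8]
width: 0.392
gripper_force: 64.8
```

```bash
python3 -W ignore - <<'E'
from lab import *
go()
q=[.6577,.3839,1.7207]
lc=np.array([.6658,.3303,.0368])
o=r.get_obs();m=R.from_quat(o["tool_rot"]).as_matrix()
S=np.c_[m[:,1],m[:,0],-m[:,2]]; 
org=o["tool_pos"]+m@np.array([-.0507,0,-.018])-S@[0,0,.022]
ks=optics.calibration("scene");im=optics.grab_frame("scene")[:,:,::-1].copy()
seg=lambda a,b,c:cv2.line(im,tuple(map(int,proj(ks,a[None])[0].round())),tuple(map(int,proj(ks,b[None])[0].round())),c,1)
for b in SC[:3]:
    h=cv2.convexHull(proj(ks,b@S.T+org).round().astype(np.int32));cv2.polylines(im,[h],True,(0,255,255),1)
seg(org+S@[.07,0,.022],org+S@[.17,0,.022],(0,0,255))
a=cv2.resize(im[200:370,400:610],(790,590)) if 0 else cv2.resize(im[200:360,400:600],(750,600),interpolation=cv2.INTER_CUBIC)
cv2.imwrite("pics/c5.png",a)
E
```

```text
t 24.38 pos [0.6366 0.1669 0.1091] q [ 0.417  0.456 -0.165  0.946 -0.621  0.215] w 33.4 f [-0.3  0.4 -1.8] g 64.8
yaw of tool y deg 98.7 z [ 0.238 -0.531 -0.813]
tool y [-0.125  0.814 -0.568] z.n deg -0.4 y vs -n deg nan
spin needed deg -0.1
TCP target [0.6425 0.1704 0.1123] tool-axis delta (2cm units) [-0.34  0.02 -0.15] norm 0.008  aim now [0.6599 0.3268 0.0337]
cols x,y,z in world [[-0.963, -0.125, 0.238], [-0.237, 0.814, -0.531], [-0.127, -0.568, -0.813]]
```

View pics/c5.png

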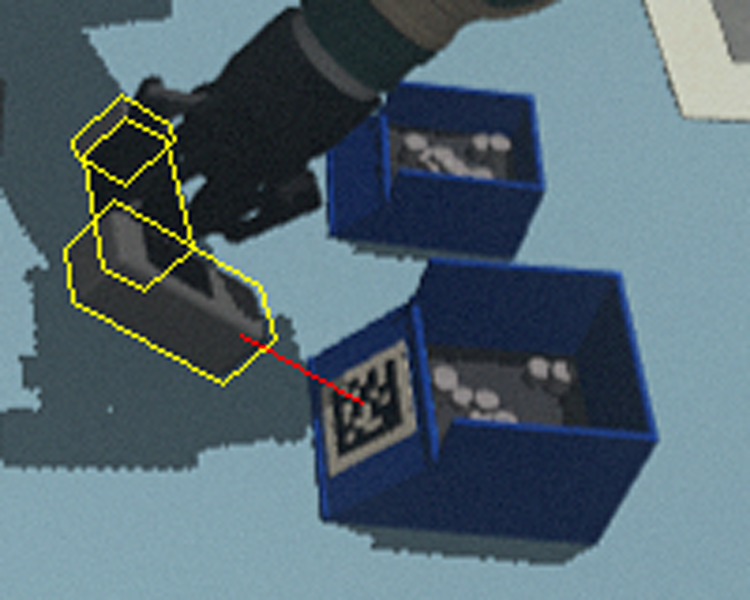

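The overlay matches the held scanner, and the red aim line ends on the label at crop (363,402), a few mm short of its middle at about (372,410). I'm correcting by that amount and holding.

servo_tool --gripper '[-1, -1, -1, -1, -1]' --pt "-0.17 0.01 -0.08" --pt "-0.17 0.01 -0.07" --pt "0 0 0" --pt "0 0 0" --pt "0 0 0" --spin '[0, 0, 0, 0, 0]'

```text
time_s: 24.85
tool_pos: [0.6398, 0.1681, 0.1119]
tool_rot: [-0.095, 0.947, -0.291, 0.095]
ft_force: [-0.3, 0.2, -2.0]
width: 0.392
gripper_force: 64.8
```

servo_tool --gripper '[-1, -1, -1, -1, -1]' --pt "0 0 0" --pt "0 0 0" --pt "0 0 0" --pt "0 0 0" --pt "0 0 0" --spin '[0, 0, 0, 0, 0]'

```text
time_s: 25.27
tool_pos: [0.6397, 0.1685, 0.1114]
tool_rot: [-0.096, 0.947, -0.291, 0.095]
ft_force: [-0.3, 0.6, -3.2]
width: 0.392
gripper_force: 64.8
```

```bash
python3 -W ignore - <<'E'
from lab import *
go()
# label quad centre from the scene picture itself
k=optics.calibration("scene");im=optics.grab_frame("scene")
L=spotter.masks_of("label","scene")[0]["region"].astype(np.uint8)
cs,_=cv2.findContours(L,0,2);q=cv2.boxPoints(cv2.minAreaRect(max(cs,key=cv2.contourArea)))
ap=cv2.approxPolyDP(cv2.convexHull(max(cs,key=cv2.contourArea)),4,True)[:,0];print("quad",ap.tolist(),"centroid",np.argwhere(L).mean(0)[::-1].round(1))
lc=np.array([.6658,.3303,.0368]);print("model label px",proj(k,lc[None]).round(1),"corners",proj(k,model([.6577,.3839,1.7207],(.0449,0))).round(1).tolist())
o=r.get_obs();m=R.from_quat(o["tool_rot"]).as_matrix();print("aim px",proj(k,(o["tool_pos"]+m@AIM)[None]).round(1))
E
```

```text
t 25.27 pos [0.6397 0.1685 0.1114] q [ 0.417  0.462 -0.151  0.959 -0.622  0.216] w 33.3 f [-0.3  0.6 -3.2] g 64.8
yaw of tool y deg 98.8 z [ 0.235 -0.533 -0.813]
tool y [-0.126  0.812 -0.569] z.n deg -0.3 y vs -n deg nan
spin needed deg -0.2
TCP target [0.6427 0.1706 0.1127] tool-axis delta (2cm units) [-0.18  0.03 -0.07] norm 0.004  aim now [0.6628 0.3282 0.0355]
cols x,y,z in world [[-0.964, -0.126, 0.235], [-0.237, 0.812, -0.533], [-0.124, -0.569, -0.813]]
quad [[506, 293], [510, 314], [489, 324], [486, 303]] centroid [497.8 309. ]
model label px [[497.9 308.3]] corners [[507.7, 290.1], [511.0, 314.2], [488.0, 326.4], [485.5, 302.7]]
aim px [[496.9 307.4]]
```

servo_tool --gripper '[-1, -1, -1, -1, -1]' --pt "-0.12 0.02 -0.04" --pt "-0.1 0.02 -0.04" --pt "0 0 0" --pt "0 0 0" --pt "0 0 0" --spin '[0, 0, 0, 0, 0]'

```text
time_s: 25.78
tool_pos: [0.6436, 0.1711, 0.1128]
tool_rot: [-0.096, 0.947, -0.291, 0.095]
ft_force: [0.5, -0.4, -2.0]
width: 0.394
gripper_force: 64.8
```

servo_tool --gripper '[-1, -1, -1, -1, -1]' --pt "0 0 0" --pt "0 0 0" --pt "0 0 0" --pt "0 0 0" --pt "0 0 0" --spin '[0, 0, 0, 0, 0]'

```text
time_s: 26.2
tool_pos: [0.6435, 0.171, 0.1128]
tool_rot: [-0.096, 0.947, -0.291, 0.095]
ft_force: [-0.4, -0.3, -1.7]
width: 0.391
gripper_force: 64.8
```

servo_tool --gripper '[-1, -1, -1, -1, -1]' --pt "0 0 0" --pt "0 0 0" --pt "0 0 0" --pt "0 0 0" --pt "0 0 0" --spin '[0, 0, 0, 0, 0]'

```text
time_s: 26.62
tool_pos: [0.6435, 0.1711, 0.1128]
tool_rot: [-0.096, 0.947, -0.291, 0.095]
ft_force: [0.1, -0.4, -2.6]
width: 0.39
gripper_force: 64.8
```

servo_tool --gripper '[-1, -1, -1, -1, -1]' --pt "0 0 0" --pt "0 0 0" --pt "0 0 0" --pt "0 0 0" --pt "0 0 0" --spin '[0, 0, 0, 0, 0]'

```text
time_s: 27.03
tool_pos: [0.6435, 0.1711, 0.1128]
tool_rot: [-0.096, 0.947, -0.291, 0.095]
ft_force: [0.3, -0.2, -2.3]
width: 0.393
gripper_force: 64.8
```

servo_tool --gripper '[-1, -1, -1, -1, -1]' --pt "0 0 0" --pt "0 0 0" --pt "0 0 0" --pt "0 0 0" --pt "0 0 0" --spin '[0, 0, 0, 0, 0]'

```text
time_s: 27.45
tool_pos: [0.6436, 0.171, 0.1128]
tool_rot: [-0.096, 0.947, -0.291, 0.095]
ft_force: [0.4, -0.6, -2.5]
width: 0.39
gripper_force: 64.8
```

servo_tool --gripper '[-1, -1, -1, -1, -1]' --pt "0 0 0" --pt "0 0 0" --pt "0 0 0" --pt "0 0 0" --pt "0 0 0" --spin '[0, 0, 0, 0, 0]'

```text
time_s: 27.87
tool_pos: [0.6435, 0.171, 0.1128]
tool_rot: [-0.096, 0.947, -0.291, 0.095]
ft_force: [0.0, -0.3, -1.3]
width: 0.393
gripper_force: 64.8
```

servo_tool --gripper '[-1, -1, -1, -1, -1]' --pt "0 0 0" --pt "0 0 0" --pt "0 0 0" --pt "0 0 0" --pt "0 0 0" --spin '[0, 0, 0, 0, 0]'

```text
time_s: 28.28
tool_pos: [0.6436, 0.1711, 0.1128]
tool_rot: [-0.096, 0.947, -0.291, 0.095]
ft_force: [-0.1, -0.2, -2.0]
width: 0.392
gripper_force: 64.8
```

```bash
python3 -W ignore -c "
from lab import *
go()"
```

```text
t 28.28 pos [0.6436 0.1711 0.1128] q [ 0.418  0.468 -0.139  0.966 -0.622  0.217] w 33.3 f [-0.1 -0.2 -2. ] g 64.8
yaw of tool y deg 98.8 z [ 0.235 -0.533 -0.813]
tool y [-0.126  0.812 -0.569] z.n deg -0.3 y vs -n deg nan
spin needed deg -0.2
TCP target [0.6426 0.1706 0.1126] tool-axis delta (2cm units) [ 0.05 -0.01  0.01] norm 0.001  aim now [0.6667 0.3308 0.037 ]
cols x,y,z in world [[-0.964, -0.126, 0.235], [-0.237, 0.812, -0.533], [-0.124, -0.569, -0.813]]
```

Held steady for about 2.9 s within 1 mm. I'm rising clear of the bins and swinging to the far left side, where the outward limit will undo the tilt.

servo_tool --gripper '[-1, -1, -1, -1, -1]' --pt "0 -0.4 -0.5" --pt "0 -0.7 -1" --pt "0 -0.6 -1" --pt "0 -0.6 -1" --pt "0 -0.6 -1" --spin '[0, 0, 0, 0, 0]'

```text
time_s: 28.7
tool_pos: [0.6295, 0.1717, 0.2211]
tool_rot: [-0.096, 0.947, -0.291, 0.095]
ft_force: [0.6, 0.2, -1.3]
width: 0.39
gripper_force: 64.8
```

servo_tool --gripper '[-1, -1, -1, -1, -1]' --pt "0 -0.6 -1" --pt "0 -0.6 -1" --pt "0.5 -0.6 -1" --pt "1 -0.6 -1" --pt "1 0 -1" --spin '[0, 0, 0, 0, 0]'

```text
time_s: 29.12
tool_pos: [0.5642, 0.1732, 0.3253]
tool_rot: [-0.094, 0.947, -0.291, 0.097]
ft_force: [1.2, 0.1, -1.9]
width: 0.391
gripper_force: 64.8
```

servo_tool --gripper '[-1, -1, -1, -1, -1]' --pt "1 0.65 -0.65" --pt "1 0.65 -0.65" --pt "1 0.65 -0.65" --pt "1 0.65 -0.65" --pt "1 0.65 -0.65" --spin '[0, 0, 0, 0, 0]'

```text
time_s: 29.53
tool_pos: [0.4429, 0.2383, 0.3262]
tool_rot: [-0.095, 0.947, -0.291, 0.096]
ft_force: [0.5, 0.9, -3.5]
width: 0.39
gripper_force: 64.8
```

servo_tool --gripper '[-1, -1, -1, -1, -1]' --pt "1 0.65 -0.65" --pt "1 0.65 -0.65" --pt "1 0.65 -0.65" --pt "1 0.65 -0.65" --pt "1 0.65 -0.65" --spin '[0, 0, 0, 0, 0]'

```text
time_s: 29.95
tool_pos: [0.3232, 0.3023, 0.3296]
tool_rot: [-0.095, 0.947, -0.29, 0.096]
ft_force: [0.8, -0.2, -2.4]
width: 0.387
gripper_force: 64.8
```

servo_tool --gripper '[-1, -1, -1, -1, -1]' --pt "1 0.65 -0.65" --pt "1 0.65 -0.65" --pt "1 0.65 -0.65" --pt "1 0.65 -0.65" --pt "1 0.65 -0.65" --spin '[0, 0, 0, 0, 0]'

```text
time_s: 30.37
tool_pos: [0.2034, 0.3663, 0.3329]
tool_rot: [-0.096, 0.947, -0.29, 0.096]
ft_force: [-0.3, -0.1, -2.5]
width: 0.392
gripper_force: 64.8
```

servo_tool --gripper '[-1, -1, -1, -1, -1]' --pt "1 0.65 -0.65" --pt "1 0.65 -0.65" --pt "1 0.65 -0.65" --pt "1 0.65 -0.65" --pt "1 0.65 -0.65" --spin '[0, 0, 0, 0, 0]'

```text
time_s: 30.78
tool_pos: [0.0836, 0.4303, 0.3363]
tool_rot: [-0.096, 0.948, -0.29, 0.096]
ft_force: [-0.4, 0.4, -2.1]
width: 0.387
gripper_force: 64.8
```

servo_tool --gripper '[-1, -1, -1, -1, -1]' --pt "1 0.65 -0.65" --pt "1 0.65 -0.65" --pt "1 0.65 -0.65" --pt "1 0.65 -0.65" --pt "1 0.65 -0.65" --spin '[0, 0, 0, 0, 0]'

```text
time_s: 31.2
tool_pos: [-0.0363, 0.4941, 0.3397]
tool_rot: [-0.096, 0.948, -0.29, 0.096]
ft_force: [-0.2, 0.8, -1.8]
width: 0.389
gripper_force: 64.8
```

```bash
python3 -W ignore -c "
from lab import *
go()"
```

```text
t 31.2 pos [-0.0363  0.4941  0.3397] q [ 1.633  0.423  0.255  1.992 -0.204  1.494] w 33.1 f [-0.2  0.8 -1.8] g 64.8
yaw of tool y deg 98.8 z [ 0.237 -0.53  -0.814]
tool y [-0.126  0.814 -0.567] z.n deg -0.5 y vs -n deg nan
spin needed deg -0.1
TCP target [0.6427 0.1704 0.1122] tool-axis delta (2cm units) [-27.44 -11.02  25.88] norm 0.786  aim now [-0.0132  0.654   0.2643]
cols x,y,z in world [[-0.963, -0.126, 0.237], [-0.237, 0.814, -0.53], [-0.125, -0.567, -0.814]]
```

servo_tool --gripper '[-1, -1, -1, -1, -1]' --pt "1 0.4 -0.5" --pt "1 0.4 -0.5" --pt "1 0.4 -0.5" --pt "1 0.4 -0.5" --pt "1 0.4 -0.5" --spin '[0, 0, 0, 0, 0]'

```text
time_s: 31.62
tool_pos: [-0.1494, 0.5294, 0.3451]
tool_rot: [-0.096, 0.948, -0.289, 0.095]
ft_force: [1.1, 0.2, -2.3]
width: 0.392
gripper_force: 64.8
```

servo_tool --gripper '[-1, -1, -1, -1, -1]' --pt "1 0.4 -0.5" --pt "1 0.4 -0.5" --pt "1 0.4 -0.5" --pt "0.6 0.4 -0.5" --pt "0.3 0.4 -0.4" --spin '[0, 0, 0, 0, 0]'

```text
time_s: 32.03
tool_pos: [-0.2379, 0.5609, 0.3394]
tool_rot: [-0.097, 0.95, -0.282, 0.093]
ft_force: [0.4, 0.5, -2.2]
width: 0.393
gripper_force: 64.9
```

```bash
python3 -W ignore -c "
from lab import *
st()"
```

```text
t 32.03 pos [-0.2379  0.5609  0.3394] q [ 1.893  0.668  0.645  2.149 -0.056  1.706] w 33.4 f [ 0.4  0.5 -2.2] g 64.9
yaw of tool y deg 99.1 z [ 0.232 -0.518 -0.824]
```

servo_tool --gripper '[-1, -1, -1, -1, -1]' --pt "0.2 1 -0.7" --pt "0.2 1 -0.7" --pt "0.2 1 -0.7" --pt "0.2 1 -0.7" --pt "0.2 1 -0.7" --spin '[0, 0, 0, 0, 0]'

```text
time_s: 32.45
tool_pos: [-0.2673, 0.6393, 0.2988]
tool_rot: [-0.098, 0.959, -0.252, 0.085]
ft_force: [-1.3, 0.3, -1.9]
width: 0.389
gripper_force: 64.8
```

servo_tool --gripper '[-1, -1, -1, -1, -1]' --pt "0.2 1 -0.7" --pt "0.2 1 -0.7" --pt "0.2 1 -0.7" --pt "0.2 1 -0.7" --pt "0.2 1 -0.7" --spin '[0, 0, 0, 0, 0]'

```text
time_s: 32.87
tool_pos: [-0.2933, 0.7026, 0.2661]
tool_rot: [-0.099, 0.969, -0.215, 0.076]
ft_force: [-0.3, -0.3, -1.6]
width: 0.39
gripper_force: 64.8
```

```bash
python3 -W ignore -c "
from lab import *
st()"
```

```text
t 32.87 pos [-0.2933  0.7026  0.2661] q [ 1.9    0.958  1.08   2.149 -0.049  1.708] w 33.1 f [-0.3 -0.3 -1.6] g 64.8
yaw of tool y deg 100.2 z [ 0.189 -0.401 -0.896]
```

servo_tool --gripper '[-1, -1, -1, -1, -1]' --pt "0.1 0.6 -0.6" --pt "0.1 0.5 -0.5" --pt "0.1 0.4 -0.4" --pt "0.1 0.4 -0.4" --pt "0.1 0.4 -0.4" --spin '[0, 0, 0, 0, 0]'

```text
time_s: 33.28
tool_pos: [-0.3052, 0.7253, 0.2638]
tool_rot: [-0.1, 0.974, -0.191, 0.069]
ft_force: [-0.4, 0.8, -2.1]
width: 0.392
gripper_force: 64.8
```

servo_tool --gripper '[-1, -1, -1, -1, -1]' --pt "0.1 0.5 -0.5" --pt "0.1 0.5 -0.5" --pt "0.1 0.6 -0.6" --pt "0.2 0.8 -0.7" --pt "0.2 1 -0.8" --spin '[0, 0, 0, 0, 0]'

```text
time_s: 33.7
tool_pos: [-0.3144, 0.7433, 0.2657]
tool_rot: [-0.101, 0.978, -0.17, 0.062]
ft_force: [-0.6, -0.7, -2.1]
width: 0.389
gripper_force: 64.8
```

```bash
python3 -W ignore -c "
from lab import *
st()"
```

```text
t 33.7 pos [-0.3144  0.7433  0.2657] q [ 1.906  1.026  1.243  2.149 -0.042  1.708] w 33.0 f [-0.6 -0.7 -2.1] g 64.8
yaw of tool y deg 100.9 z [ 0.156 -0.319 -0.935]
```

servo_tool --gripper '[-1, -1, -1, -1, -1]' --pt "0.2 1 -0.5" --pt "0.2 1 -0.5" --pt "0.2 1 -0.5" --pt "0.2 1 -0.5" --pt "0.2 1 -0.5" --spin '[0, 0, 0, 0, 0]'

```text
time_s: 34.12
tool_pos: [-0.3154, 0.7427, 0.2696]
tool_rot: [-0.101, 0.979, -0.168, 0.06]
ft_force: [0.2, 0.3, -2.7]
width: 0.391
gripper_force: 64.8
```

servo_tool --gripper '[-1, -1, -1, -1, -1]' --pt "0.2 1 -0.4" --pt "0.2 1 -0.4" --pt "0.2 1 -0.4" --pt "0.2 1 -0.4" --pt "0.2 1 -0.4" --spin '[0, 0, 0, 0, 0]'

```text
time_s: 34.53
tool_pos: [-0.3164, 0.7425, 0.2653]
tool_rot: [-0.101, 0.978, -0.171, 0.059]
ft_force: [-0.1, 0.3, -2.2]
width: 0.387
gripper_force: 64.8
```

```bash
python3 -W ignore -c "
from lab import *
st()"
```

```text
t 34.53 pos [-0.3164  0.7425  0.2653] q [ 1.906  1.027  1.243  2.149 -0.035  1.708] w 32.9 f [-0.1  0.3 -2.2] g 64.8
yaw of tool y deg 100.9 z [ 0.149 -0.322 -0.935]
```

Both j3 and j4 are pinned at their limits here. I'll go lower to free j4, then push outward again.

servo_tool --gripper '[-1, -1, -1, -1, -1]' --pt "0 0.1 0.6" --pt "0 0.3 1" --pt "0 0.3 1" --pt "0 0.3 1" --pt "0 0.3 1" --spin '[0, 0, 0, 0, 0]'

```text
time_s: 34.95
tool_pos: [-0.3072, 0.7366, 0.1698]
tool_rot: [-0.101, 0.978, -0.17, 0.059]
ft_force: [-0.3, 1.0, -1.6]
width: 0.388
gripper_force: 64.8
```

servo_tool --gripper '[-1, -1, -1, -1, -1]' --pt "0 0.3 1" --pt "0.1 0.6 0.3" --pt "0.2 1 -0.3" --pt "0.2 1 -0.3" --pt "0.2 1 -0.3" --spin '[0, 0, 0, 0, 0]'

```text
time_s: 35.37
tool_pos: [-0.3283, 0.791, 0.1267]
tool_rot: [-0.101, 0.979, -0.169, 0.058]
ft_force: [3.5, -7.9, 10.0]
width: 0.391
gripper_force: 64.9
```

```bash
python3 -W ignore -c "
from lab import *
st()"
```

```text
t 35.37 pos [-0.3283  0.791   0.1267] q [ 1.901  1.169  1.245  2.003 -0.036  1.703] w 33.2 f [ 3.5 -7.9 10. ] g 64.9
yaw of tool y deg 100.9 z [ 0.148 -0.319 -0.936]
```

servo_tool --gripper '[-1, -1, -1, -1, -1]' --pt "0.2 1 -0.3" --pt "0.2 1 -0.3" --pt "0.2 1 -0.3" --pt "0.2 1 -0.3" --pt "0.2 1 -0.3" --spin '[0, 0, 0, 0, 0]'

```text
time_s: 35.78
tool_pos: [-0.3413, 0.8209, 0.1094]
tool_rot: [-0.102, 0.985, -0.13, 0.047]
ft_force: [0.3, 0.3, -1.2]
width: 0.394
gripper_force: 64.9
```

servo_tool --gripper '[-1, -1, -1, -1, -1]' --pt "0.2 1 -0.3" --pt "0.2 1 -0.3" --pt "0.2 1 -0.3" --pt "0.2 1 -0.3" --pt "0.2 1 -0.3" --spin '[0, 0, 0, 0, 0]'

```text
time_s: 36.2
tool_pos: [-0.3532, 0.8479, 0.0906]
tool_rot: [-0.102, 0.989, -0.096, 0.038]
ft_force: [0.4, -0.3, -2.6]
width: 0.389
gripper_force: 64.8
```

```bash
python3 -W ignore -c "
from lab import *
st()"
```

```text
t 36.2 pos [-0.3532  0.8479  0.0906] q [ 1.904  1.188  1.244  1.831 -0.029  1.701] w 33.1 f [ 0.4 -0.3 -2.6] g 64.8
yaw of tool y deg 101.5 z [ 0.094 -0.183 -0.979]
```

servo_tool --gripper '[-1, -1, -1, -1, -1]' --pt "0.25 1 -0.6" --pt "0.25 1 -0.6" --pt "0.25 1 -0.6" --pt "0.25 1 -0.6" --pt "0.25 1 -0.6" --spin '[0, 0, 0, 0, 0]'

```text
time_s: 36.62
tool_pos: [-0.369, 0.8705, 0.1103]
tool_rot: [-0.103, 0.993, -0.055, 0.026]
ft_force: [-0.1, 0.2, -0.6]
width: 0.391
gripper_force: 64.8
```

servo_tool --gripper '[-1, -1, -1, -1, -1]' --pt "0.25 1 -0.6" --pt "0.25 1 -0.6" --pt "0.25 1 -0.6" --pt "0.25 1 -0.6" --pt "0.25 1 -0.6" --spin '[0, 0, 0, 0, 0]'

```text
time_s: 37.03
tool_pos: [-0.3836, 0.8913, 0.1355]
tool_rot: [-0.104, 0.994, -0.015, 0.014]
ft_force: [-0.1, -0.2, -1.3]
width: 0.39
gripper_force: 64.8
```

```bash
python3 -W ignore -c "
from lab import *
st()"
```

```text
t 37.03 pos [-0.3836  0.8913  0.1355] q [ 1.917  1.135  1.244  1.715 -0.02   1.709] w 33.2 f [-0.1 -0.2 -1.3] g 64.8
yaw of tool y deg 101.9 z [ 0.031 -0.026 -0.999]
```

servo_tool --gripper '[-1, -1, -1, -1, -1]' --pt "0.5 1 -0.6" --pt "0.5 0.6 -0.5" --pt "-0.3 -0.3 -0.3" --pt "-0.7 -0.6 -0.3" --pt "-1 -0.9 -0.3" --spin '[0, 0, 0, 0, 0]'

```text
time_s: 37.45
tool_pos: [-0.3553, 0.8654, 0.1644]
tool_rot: [-0.106, 0.994, -0.001, 0.009]
ft_force: [-0.6, 0.7, -2.2]
width: 0.393
gripper_force: 64.7
```

servo_tool --gripper '[-1, -1, -1, -1, -1]' --pt "-1 -0.9 -0.3" --pt "-1 -0.9 -0.3" --pt "-1 -0.9 -0.3" --pt "-1 -0.9 -0.3" --pt "-1 -0.9 -0.3" --spin '[0, 0, 0, 0, 0]'

```text
time_s: 37.87
tool_pos: [-0.2364, 0.7975, 0.199]
tool_rot: [-0.104, 0.995, -0.001, 0.01]
ft_force: [-0.4, 1.0, -1.5]
width: 0.39
gripper_force: 64.7
```

servo_tool --gripper '[-1, -1, -1, -1, -1]' --pt "-1 -0.9 -0.3" --pt "-1 -0.9 -0.3" --pt "-1 -0.9 -0.3" --pt "-1 -0.9 -0.3" --pt "-1 -0.9 -0.3" --spin '[0, 0, 0, 0, 0]'

```text
time_s: 38.28
tool_pos: [-0.1205, 0.7303, 0.2313]
tool_rot: [-0.104, 0.994, -0.001, 0.01]
ft_force: [0.8, 0.6, -2.0]
width: 0.393
gripper_force: 64.7
```

servo_tool --gripper '[-1, -1, -1, -1, -1]' --pt "-1 -0.9 0" --pt "-1 -0.9 0" --pt "-1 -0.9 0" --pt "-1 -0.9 0" --pt "-1 -0.9 0" --spin '[0, 0, 0, 0, 0]'

```text
time_s: 38.7
tool_pos: [-0.004, 0.6632, 0.2334]
tool_rot: [-0.104, 0.994, -0.0, 0.01]
ft_force: [0.1, -0.2, -2.7]
width: 0.394
gripper_force: 64.7
```

servo_tool --gripper '[-1, -1, -1, -1, -1]' --pt "-1 -0.9 0" --pt "-1 -0.9 0" --pt "-1 -0.9 0" --pt "-1 -0.9 0" --pt "-1 -0.9 0" --spin '[0, 0, 0, 0, 0]'

```text
time_s: 39.12
tool_pos: [0.1125, 0.5959, 0.2358]
tool_rot: [-0.104, 0.994, -0.0, 0.01]
ft_force: [0.0, -0.1, -2.1]
width: 0.393
gripper_force: 64.7
```

servo_tool --gripper '[-1, -1, -1, -1, -1]' --pt "-1 -0.9 0" --pt "-1 -0.9 0" --pt "-1 -0.9 0" --pt "-1 -0.9 0" --pt "-1 -0.9 0" --spin '[0, 0, 0, 0, 0]'

```text
time_s: 39.53
tool_pos: [0.229, 0.5286, 0.2381]
tool_rot: [-0.104, 0.994, -0.0, 0.01]
ft_force: [0.1, 0.3, -2.3]
width: 0.392
gripper_force: 64.7
```

```bash
python3 -W ignore -c "
from lab import *
st()"
```

```text
t 39.53 pos [0.229  0.5286 0.2381] q [ 1.059  0.18  -0.134  1.246 -0.017  0.849] w 33.3 f [ 0.1  0.3 -2.3] g 64.7
yaw of tool y deg 102.0 z [ 0.02   0.001 -1.   ]
```

servo_tool --gripper '[-1, -1, -1, -1, -1]' --pt "-0.33 -1 0" --pt "-0.33 -1 0" --pt "-0.33 -1 0" --pt "-0.33 -1 0" --pt "-0.33 -1 0" --spin '[0, 0, 0, 0, 0]'

```text
time_s: 39.95
tool_pos: [0.2815, 0.4375, 0.2391]
tool_rot: [-0.104, 0.994, -0.0, 0.01]
ft_force: [0.8, 0.6, -2.2]
width: 0.391
gripper_force: 64.7
```

servo_tool --gripper '[-1, -1, -1, -1, -1]' --pt "-0.33 -1 0" --pt "-0.33 -1 0" --pt "-0.33 -1 0" --pt "-0.33 -1 0" --pt "-0.33 -1 0" --spin '[0, 0, 0, 0, 0]'

```text
time_s: 40.37
tool_pos: [0.3345, 0.3466, 0.2402]
tool_rot: [-0.104, 0.994, -0.001, 0.011]
ft_force: [0.9, 0.5, -2.5]
width: 0.39
gripper_force: 64.7
```

servo_tool --gripper '[-1, -1, -1, -1, -1]' --pt "-0.33 -1 0" --pt "-0.33 -1 0" --pt "-0.33 -1 0" --pt "-0.33 -1 0" --pt "-0.33 -1 0" --spin '[0, 0, 0, 0, 0]'

```text
time_s: 40.78
tool_pos: [0.3876, 0.2557, 0.2413]
tool_rot: [-0.104, 0.994, -0.001, 0.011]
ft_force: [-0.9, 0.4, -1.8]
width: 0.389
gripper_force: 64.7
```

servo_tool --gripper '[-1, -1, -1, -1, -1]' --pt "-0.33 -1 0" --pt "-0.33 -1 0" --pt "-0.33 -1 0" --pt "-0.33 -1 0" --pt "-0.33 -1 0" --spin '[0, 0, 0, 0, 0]'

```text
time_s: 41.2
tool_pos: [0.4406, 0.1646, 0.2424]
tool_rot: [-0.104, 0.994, -0.001, 0.011]
ft_force: [-0.0, -0.2, -1.6]
width: 0.392
gripper_force: 64.7
```

servo_tool --gripper '[-1, -1, -1, -1, -1]' --pt "-0.33 -1 0.5" --pt "-0.33 -1 0.5" --pt "-0.33 -1 0.5" --pt "-0.33 -1 0.5" --pt "-0.33 -1 0.5" --spin '[0, 0, 0, 0, 0]'

```text
time_s: 41.62
tool_pos: [0.4948, 0.0736, 0.1931]
tool_rot: [-0.104, 0.994, -0.001, 0.011]
ft_force: [-0.3, 0.1, -2.6]
width: 0.393
gripper_force: 64.7
```

servo_tool --gripper '[-1, -1, -1, -1, -1]' --pt "-0.33 -1 0.5" --pt "-0.33 -1 0.5" --pt "-0.33 -1 0.5" --pt "-0.33 -1 0.5" --pt "-0.2 -0.6 0.3" --spin '[0, 0, 0.45, 0.45, 0.45]'

```text
time_s: 42.03
tool_pos: [0.5436, -0.0116, 0.1474]
tool_rot: [-0.056, 0.998, -0.001, 0.01]
ft_force: [0.5, -0.1, -2.3]
width: 0.388
gripper_force: 64.7
```

```bash
python3 -W ignore -c "
from lab import *
o,m=st(); print((m.T@(np.array([.555,-.055,.0])-o['tool_pos'])/.02).round(2))"
```

```text
t 42.03 pos [ 0.5436 -0.0116  0.1474] q [-0.141  0.179 -0.335  1.036  0.002 -0.253] w 33.0 f [ 0.5 -0.1 -2.3] g 64.7
yaw of tool y deg 96.4 z [ 0.021 -0.001 -1.   ]
[-0.17 -2.2   7.38]
```

servo_tool --gripper '[-1, -1, -1, -1, -1]' --pt "-0.05 -0.8 1" --pt "-0.05 -0.8 1" --pt "-0.05 -0.5 1" --pt "0 -0.1 1" --pt "0 0 1" --spin '[0, 0, 0, 0, 0]'

```text
time_s: 42.45
tool_pos: [0.5535, -0.0543, 0.0478]
tool_rot: [-0.056, 0.998, -0.001, 0.011]
ft_force: [1.0, 0.4, -1.9]
width: 0.391
gripper_force: 64.8
```

servo_tool --gripper '[-1, -1, -1, -1, -1]' --pt "0 0 0.7" --pt "0 0 0.4" --pt "0 0 0.3" --pt "0 0 0.2" --pt "0 0 0.1" --spin '[0, 0, 0, 0, 0]'

```text
time_s: 42.87
tool_pos: [0.5539, -0.0536, 0.0141]
tool_rot: [-0.057, 0.998, -0.001, 0.01]
ft_force: [-0.3, 0.3, -1.2]
width: 0.391
gripper_force: 64.8
```

servo_tool --gripper '[-1, -1, -1, -1, -1]' --pt "0 0 0.06" --pt "0 0 0.06" --pt "0 0 0" --pt "0 0 0" --pt "0 0 0" --spin '[0, 0, 0, 0, 0]'

```text
time_s: 43.28
tool_pos: [0.5537, -0.0539, 0.0118]
tool_rot: [-0.057, 0.998, -0.001, 0.01]
ft_force: [0.3, -0.0, -2.6]
width: 0.391
gripper_force: 64.8
```

servo_tool --gripper '[-1, -1, -1, -1, -1]' --pt "0 0 0.05" --pt "0 0 0.05" --pt "0 0 0" --pt "0 0 0" --pt "0 0 0" --spin '[0, 0, 0, 0, 0]'

```text
time_s: 43.7
tool_pos: [0.5537, -0.0539, 0.0096]
tool_rot: [-0.057, 0.998, -0.001, 0.01]
ft_force: [-0.6, -0.2, 0.1]
width: 0.389
gripper_force: 65.2
```

servo_tool --gripper '[-1, -1, -1, -1, -1]' --pt "0 0 0.04" --pt "0 0 0.03" --pt "0 0 0" --pt "0 0 0" --pt "0 0 0" --spin '[0, 0, 0, 0, 0]' --squeeze 20

```text
time_s: 44.12
tool_pos: [0.5541, -0.0538, 0.0086]
tool_rot: [-0.057, 0.998, -0.001, 0.01]
ft_force: [0.7, 1.3, 4.7]
width: 0.391
gripper_force: 65.6
```

servo_tool --gripper '[-0.1, 0, 0.2, 0.4, 0.6]' --pt "0 0 0" --pt "0 0 0" --pt "0 0 0" --pt "0 0 0" --pt "0 0 0" --spin '[0, 0, 0, 0, 0]'

```text
time_s: 44.53
tool_pos: [0.5534, -0.0539, 0.0078]
tool_rot: [-0.057, 0.998, -0.001, 0.01]
ft_force: [-1.4, -0.2, -0.9]
width: 0.793
gripper_force: 0.0
```

servo_tool --gripper '[0.7, 0.7, 0.7, 0.7, 0.7]' --pt "0 0 0" --pt "0 0 0" --pt "0 0 -0.4" --pt "0 0 -1" --pt "0 0 -1" --spin '[0, 0, 0, 0, 0]'

```text
time_s: 44.95
tool_pos: [0.5513, -0.0536, 0.056]
tool_rot: [-0.057, 0.998, -0.0, 0.009]
ft_force: [-0.1, -0.0, -0.2]
width: 0.85
gripper_force: 0.0
```

servo_tool --gripper '[0.7, 0.7, 0.7, 0.7, 0.7]' --pt "0 0 -1" --pt "0 0 -1" --pt "0 0 -1" --pt "0 0 -1" --pt "0 0 -1" --spin '[0, 0, 0, 0, 0]'

```text
time_s: 45.37
tool_pos: [0.5504, -0.0538, 0.1577]
tool_rot: [-0.057, 0.998, -0.001, 0.01]
ft_force: [1.6, -0.4, -0.7]
width: 0.851
gripper_force: 0.0
```

```bash
python3 -W ignore - <<'E'
from lab import *
st(); k,L,im=look("scanner","",0,0,.03)
p,s=fit(SC,[(k,L[0]["region"])],[.604,-.05],.004,[1.69],1);print("scanner",p.round(4),s)
c=place(np.vstack(SC)*[1,1,0],p)-[.5479,-.0434,0];c=R.from_euler("z",-.112).apply(c);print("mat-frame extents",c.min(0).round(3),c.max(0).round(3))
bin_fit(); cv2.imwrite("pics/w9.png",im[:,:,::-1])
E
```

```text
t 45.37 pos [ 0.5504 -0.0538  0.1577] q [-0.216  0.187 -0.302  1.062  0.004 -0.33 ] w 72.3 f [ 1.6 -0.4 -0.7] g 0.0
yaw of tool y deg 96.5 z [ 0.02 -0.   -1.  ]
scanner 0.82 [267. 318.] 21867 [ 0.581 -0.05   0.03 ]
scanner [ 0.6046 -0.0519  1.6774] 0.9301544089497639
mat-frame extents [-0.08 -0.06  0.  ] [0.078 0.055 0.   ]
bin [0.6579 0.3839 1.727 ] 0.945
joint [0.6575 0.384  1.7304 0.0439] 1.892297644405588
label centre [0.6662 0.3298 0.0359]
```

View pics/w9.png

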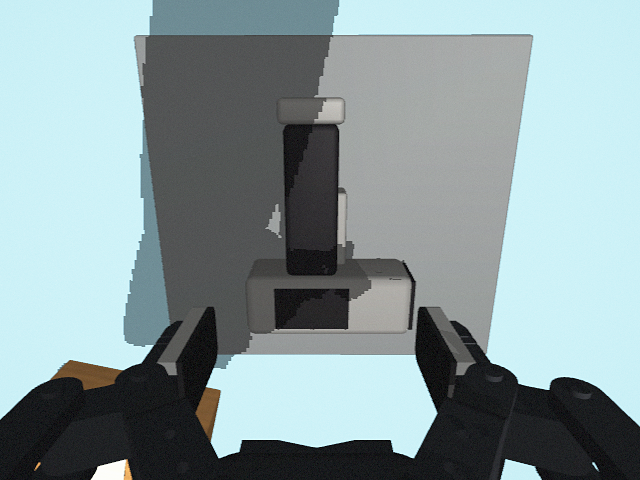

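The scanner lies flat and whole on the mat, with its head at (330,300) and its foot at (312,110), and at least 40 mm of margin all round. It has been let go, the gripper is clear, and the bin has not moved. I'm handing in.

```bash
python3 -c "
from rig import r
print(r.close_job())"
```

```text
the job is handed in; nothing more can be done
None
```

The job is handed in at 45 s: the scanner was held square to the label at 10 cm with the trigger squeezed for nearly 3 s, then laid back whole on the mat with the larger bin measured unmoved; hitting a joint limit once gave an 87 N wrist reading (limit 120 N), and joint 3 read up to 1.245 against its 1.24 limit.

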